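# Press the lids home on the storage jars

## Task

Press the loose lids home on all the storage jars with the lever press: with its tray drawn out, stand every jar in the tray, slide it fully in to its stop, push the red lever all the way down, and let the lever rise slowly to the top under your hand, never letting it snap back. Then draw the tray fully out, leave it out, and stand all the jars upright in the wooden storage tray with their lids still home; leave the rest of the kitchen things alone.

Things in the scene. Friction and masses are not known exactly. Their poses are not given: they have to be found in the camera images.
- jar1: Upright round storage jar, clear with golden yellow contents: body 60 mm across, 56 mm high, carrying a grey push-on lid 58 mm across and 14 mm thick; 77 mm high in all with the lid loose, 70 mm with it home. 150 to 310 g. Origin at the centre of the underside, z up. Grip the body, not the lid. May be absent (two or three jars are there)
- lid1 (a joint): How far the lid of jar1 has been pushed on, m: 0 = loose (7 mm proud of the jar), 0.007 = fully home. It takes about 4 N to move and stays where it is left
- jar2: Upright round storage jar, clear with white contents: body 60 mm across, 56 mm high, carrying a grey push-on lid 58 mm across and 14 mm thick; 77 mm high in all with the lid loose, 70 mm with it home. 150 to 310 g. Origin at the centre of the underside, z up. Grip the body, not the lid. May be absent (two or three jars are there)
- lid2 (a joint): How far the lid of jar2 has been pushed on, m: 0 = loose (7 mm proud of the jar), 0.007 = fully home. It takes about 4 N to move and stays where it is left
- jar3: Upright round storage jar, clear with brown contents: body 60 mm across, 56 mm high, carrying a grey push-on lid 58 mm across and 14 mm thick; 77 mm high in all with the lid loose, 70 mm with it home. 150 to 310 g. Origin at the centre of the underside, z up. Grip the body, not the lid. May be absent (two or three jars are there)
- lid3 (a joint): How far the lid of jar3 has been pushed on, m: 0 = loose (7 mm proud of the jar), 0.007 = fully home. It takes about 4 N to move and stays where it is left
- press: Grey lever lid press standing fixed on the worktop. Origin on the worktop below the middle of the pressing bar; its x axis points from the red lever pad to the hinge posts at the back, its y axis along the slide, to the side where the tray comes out. Bar: 250 mm along y, 40 mm wide, underside 145 mm above the worktop when up, 90 mm down
- tray (a joint): Travel of the aluminium tray along its slide, m: 0 = fully out (at the stop, clear of the press, for loading), 0.26 = fully in (at the stop, under the pressing bar). It grows along the press's -y. About 2 N of friction, no spring, stays where it is left; may start partly in
- tray_in (a point): Centre of the tray's inner floor, 20 mm above the worktop; axes as the press. The inside measures 76 mm (x) by 258 mm (y), rim 18 mm high above this floor: one row of up to three jars along y. With the tray in, every jar in it lies below the 250 mm long pressing bar
- tray_knob (a point): Centre of the top of the tray's black upright grip tab at its outer (+y) end, 187 mm from the tray's centre: 18 mm thick along the press's x, 36 mm along y, its top 64 mm above the worktop and 44 mm of it standing above the tray's floor bracket. Pinch it across x from above; it stays 187 mm beyond the press's middle when the tray is in
- lever (a joint): Angle of the sprung press lever, rad: 0 = up (stop, where its spring holds it), 0.45 = fully down (stop, arm level). Pushing the red pad down takes about 4 N at the top, 7 N at the bottom and 2 N more for each loose lid over the last 0.06 rad; let go, the spring throws it up hard. At full depth it has pushed every lid in the tray home
- lever_pad (a point): Middle of the top face of the red lever pad (45 mm along the arm, 120 mm wide along the press's y, 20 mm thick), 260 mm from the hinge along the arm; about 238 mm above the worktop when up, 126 mm when down. Push here from above with closed fingers; it swings down and towards the robot in an arc about lever_hinge
- lever_hinge (a point): Middle of the lever's hinge axis (along the press's y), 116 mm above the worktop, 130 mm behind the pressing bar's middle
- rack: Low wooden storage tray fixed on the worktop, 280 mm (its x) by 105 mm (its y) outside, 24 mm high, walls and floor 6 mm: one row of up to three jars along its x. Origin at the centre of its underside
- saltpot: Small blue salt bowl, 68 mm across, 50 mm high, standing among the jars; leave alone. Origin under its centre
- mug: White mug, 72 mm across, 75 mm high; leave alone. Origin under its centre
- oil: Amber oil bottle, 72 mm across, 235 mm high; leave alone. Origin under its centre
- moka: Aluminium stove-top coffee pot, 86 mm across, 182 mm high; leave alone. Origin under its centre
- spoon: Wooden spoon lying flat, 240 mm long; leave alone

How it is judged (in metres and radians):
On the way, in this order (a step that is already met when the one before it is completed fails the run):
1. every jar stands in the tray, its lid still loose, and the tray is fully in under the press (value of joint tray above 0.25 m and x of jar1 in the frame of tray_in between -0.04 and 0.04 m and y of jar1 in the frame of tray_in between -0.13 and 0.13 m and z of jar1 in the frame of tray_in between -0.006 and 0.01 m and angle between each of jar1, jar2, jar3's own z axis and vertical below 0.12 rad and x of jar2 in the frame of tray_in between -0.04 and 0.04 m and y of jar2 in the frame of tray_in between -0.13 and 0.13 m and z of jar2 in the frame of tray_in between -0.006 and 0.01 m and x of jar3 in the frame of tray_in between -0.04 and 0.04 m and y of jar3 in the frame of tray_in between -0.13 and 0.13 m and z of jar3 in the frame of tray_in between -0.006 and 0.01 m and value of joint each of lid1, lid2, lid3 below 0.003 m), for 0.2 s.
2. the lever is fully down with the tray in (value of joint tray above 0.245 m and value of joint lever above 0.425 rad), for 0.1 s.
3. the lever is back at the top and the lids are home (value of joint lever below 0.03 rad and value of joint each of lid1, lid2, lid3 above 0.0052 m), for 0.2 s.
4. the tray is fully out again (value of joint tray below 0.015 m), for 0.2 s.
At the end, for the whole second after the job is handed in: Every jar stands upright (within 7 degrees) and at rest on the floor of the wooden storage tray, its lid pushed on by more than 5.2 mm; the press tray is fully out (within 15 mm) and the lever is up (below 0.03 rad) (all of step 3 and x of jar1 in the frame of rack between -0.135 and 0.135 m and y of jar1 in the frame of rack between -0.048 and 0.048 m and z of jar1 in the frame of rack between -0.006 and 0.014 m and angle between each of jar1, jar2, jar3's own z axis and vertical below 0.12 rad and linear speed of each of jar1, jar2, jar3 below 0.02 m/s and x of jar2 in the frame of rack between -0.135 and 0.135 m and y of jar2 in the frame of rack between -0.048 and 0.048 m and z of jar2 in the frame of rack between -0.006 and 0.014 m and x of jar3 in the frame of rack between -0.135 and 0.135 m and y of jar3 in the frame of rack between -0.048 and 0.048 m and z of jar3 in the frame of rack between -0.006 and 0.014 m and value of joint tray below 0.015 m); the robot touches nothing.
It fails at once if the lever flies up faster than 0.8 rad/s (about 0.2 m/s at the pad) (velocity of joint lever below -0.8 rad/s).
It fails at once if a bystander (salt bowl, mug, oil bottle, coffee pot or spoon) is pushed aside by more than 30 mm (distance of any of saltpot, mug, oil, moka, spoon from where it was at the start of the episode above 0.03 m).
Of jar1, jar2, jar3 only 2 to 3 are there at a start; the rules pass over those that are not, and their reading is None.
At some moment in a run one of jar1, jar2, jar3 may be knocked a few centimetres aside while the robot is not near it.
It also fails if it takes over 210 s, if anything falls off the work surface, if the arm or the gripper's body presses on something with over 40 N, if the wrist force passes 120 N, or if a joint passes its speed limit or range.

## Robot

A 6-joint arm with a two-finger parallel gripper is mounted at the origin on the work surface. World frame = base frame: x ahead of the robot, y to its left, z up, the work surface at z = 0. Lengths are in m, angles in degrees, forces in N, time in s.
With the tool pointing down it reaches from about 0.4 to 0.825 m from the base axis. Payload 7 kg.
Tool frame: the origin (TCP) lies midway between the tips of the shut fingers; the grasp point (between the pads) lies 19 mm behind it (ctrl.hold_point_z is the distance from the TCP to the grasp point, in m); z points along the fingers, y is the line along which they close (so a half turn about z gives the same grasp; the last joint's range is limited). The gripper opens to 88 mm and grips with 3 to 60 N. Pads are 19 mm wide; open, the fingers measure 130 mm over their backs; the gripper's body (78 mm by 193 mm) begins 47 mm behind the grasp point.
Start: joints at [84.746, 20.546, 0.682, 0, -70.136, -16.507], TCP at [0.25, 0.627, 0.227] pointing down, gripper open.
Joint ranges: [-176.03, 176.03], [-82.01, 121.73], [-58.28, 71.71], [-173.87, 95.51], [-174.79, -0.11], [-173.66, 173.66]. Speed limits (degrees/s): [136.94, 136.94, 172.46, 180, 180, 180].

## Interface

Orientations are given as [roll, pitch, yaw] about the fixed x, y, z axes, in that order (R = Rz(yaw) Ry(pitch) Rx(roll)).
In Python, from plant import ctrl gives the robot as it stands.
- The arm moves only by the tool apply_moves, never from a script. Its argument "deltas" is a list of rows, each an object with "fingers": the finger opening in mm, from 0 to 87.6; "delta_pos": the shift along the tool's x, y, z in mm, a list of three; "angular": the turn, a rotation vector about the tool's x, y, z in degrees, a list of three. A call has 1 to 10 rows; each row is the pose to reach, as a shift and turn from the pose commanded when the call began, along the tool's axes at that moment; what a row does not reach only later rows make up. A row lasts 1/10 s, in which the tool goes at most 50 mm and 8.59 degrees, less where a joint would pass 70% of its speed; a pose out of reach is approached as far as the arm can. A call with a gripper value outside its range is refused whole. The fingers move at their own pace and stop on an object; the grip force is fixed at half the most. Time passes only in rows, so rows that repeat a pose let the fingers close. It gives the time, the measured TCP pose, the force, the opening and the grip force at its end, in the units of the state.
- ctrl.get_obs(): the state, without advancing time (a new reading comes with each control period).
- ctrl.snapshot(name): name is "side" or "top" or "wrist"; returns the picture (384x512x3 uint8, red, green, blue); there is no depth.
- ctrl.camera_params(name): a dict with "fx", "fy", "cx", "cy" (pixels), "cam_to_world" (4x4, takes a point from camera to world coordinates); the wrist camera has in their place "mount" (4x4, takes a point from camera to tool coordinates, whose origin is the TCP and whose axes are the flange's). Camera axes: x right, y up, looking along -z (the intrinsics and any distortion apply to the point x, -y, -z); pixel columns grow to the right and rows downward; lengths in m; the calibration is good to about 2 mm. The wrist camera is an equidistant fisheye: a pixel r from the principal point sees the ray r / f radians off the axis. A picture is of the moment at which its call begins: read the wrist's pose just before it. camera_params takes no time and is no camera call.
- ctrl.close_job(): hands the job in; it is judged then, once.
The state is a dict: "clock": time; "joint_pos": joint angles; "qvel": joint speeds; "tau": joint torques, N m; "tool_pos": TCP position; "orientation": TCP orientation; "force": force on the tool from outside, world axes, zero at the start; "moment": the same for the moment, N m; "opening": finger opening in m; "gripper_force": force on a finger pad.
Only numpy, scipy, OpenCV 4.12 (cv2) and the standard library are available. Lean on these libraries where they do the work, as an engineer would, in place of code of your own. Each camera call takes 0.05 s, during which the arm holds its last target. There are 200 camera calls.

## Working session

There is one attempt and no reset: what is moved stays moved. The work goes in short steps, Python scripts to look and compute and a tool call to move; the robot and the scene stay as the last step left them, time stands still between calls to the robot, and variables do not carry over. Pictures are saved under pics/ and viewed, at most 14 in all, crops included, and the job is handed in when it is done.

Besides the shell and the picture viewer there is one more tool, called after "Emit:" as a command line: name --argument value ..., lists and objects as JSON in quotes. apply_moves: Moves the arm, as the interface text tells. Its arguments: {"type":"object","properties":{"deltas":{"type":"array"}},"required":["deltas"]}

```bash
ls; mkdir -p pics
python3 - <<'E'
from plant import ctrl
import cv2
for n in("side","top"):
    p=ctrl.camera_params(n);print(n,p)
    cv2.imwrite(f"pics/{n}0.png",ctrl.snapshot(n)[:,:,::-1])
print(ctrl.camera_params("wrist"))
print(ctrl.get_obs())
E
```

```text
pics
side {'fx': 383.66322424503335, 'fy': 383.66322424503335, 'cx': 251.49804713492034, 'cy': 188.40838951567736, 'cam_to_world': array([[ 0.99936802,  0.03059654, -0.01809462,  0.45205353],
       [-0.03281972,  0.59868186, -0.80031425, -0.99812943],
       [-0.01365393,  0.80040233,  0.59930767,  0.95645281],
       [ 0.        ,  0.        ,  0.        ,  1.        ]])}
top {'fx': 463.55649749201905, 'fy': 463.55649749201905, 'cx': 258.04818041373903, 'cy': 191.2087961105936, 'cam_to_world': array([[-0.06665988,  0.97640837, -0.20538538,  0.21912391],
       [-0.99776338, -0.06625664,  0.00884801,  0.09186623],
       [-0.00496888,  0.20551582,  0.97864118,  1.5734121 ],
       [ 0.        ,  0.        ,  0.        ,  1.        ]])}
{'fx': 297.3186396354542, 'fy': 297.3186396354542, 'cx': 255.6401980080623, 'cy': 196.43386847076673, 'mount': array([[ 3.59263661e-04,  9.56965220e-01,  2.90202410e-01,
         7.84100863e-02],
       [ 9.99998864e-01, -7.68619623e-04,  1.29660878e-03,
         1.24269665e-04],
       [ 1.46386477e-03,  2.90201615e-01, -9.56964409e-01,
        -1.58226383e-01],
       [ 0.00000000e+00,  0.00000000e+00,  0.00000000e+00,
         1.00000000e+00]])}
{'clock': 0.1, 'joint_pos': array([ 8.47477207e+01,  2.05866706e+01,  6.39313583e-01, -1.59675010e-02,
       -7.01370280e+01, -1.65067718e+01]), 'qvel': array([ 0.06759479, -0.0518755 ,  0.19601564,  0.06640193, -0.00838741,
       -0.00329048]), 'tau': array([-1.97691967e-03, -5.84167707e+01,  2.93752849e+01,  7.01564357e+00,
        1.01602566e-02, -4.55599275e-05]), 'tool_pos': array([0.2501002 , 0.62648486, 0.22573162]), 'orientation': array([ 1.79914827e+02, -9.58545524e-03, -2.17644803e+01]), 'force': array([-1.04042295, -0.30271819,  0.90218627]), 'moment': array([-0.02758478,  0.02813502,  0.00732616]), 'gripper_force': 0.0, 'opening': 0.08729858114364959}
```

View pics/top0.png

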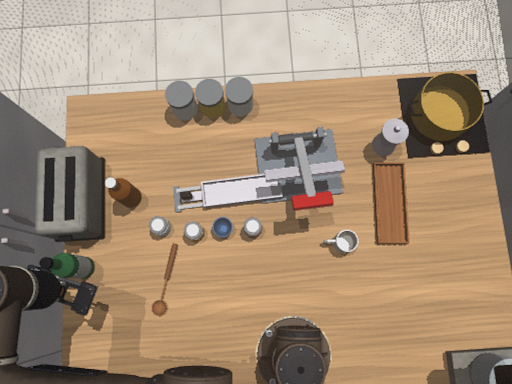

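View pics/side0.png

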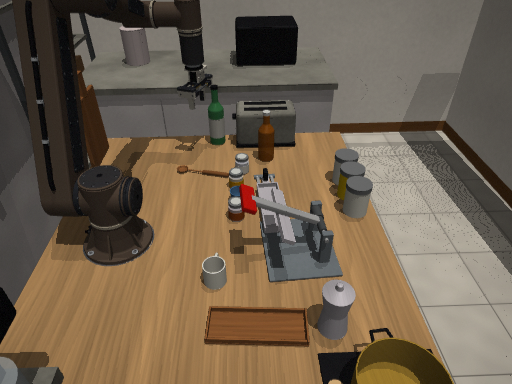

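Top view: lids at about (160,227), (194,230), (253,228) and the salt bowl at (222,227). The tray knob is near (187,195), the red pad near (312,201) and the rack near (390,204). All three jars are there.

```bash
cat > h.py <<'E'
import numpy as np, cv2
from plant import ctrl
from scipy.spatial.transform import Rotation as R
def ray(cam,u,v,obs=None):
    p=ctrl.camera_params(cam)
    x=np.array([(u-p["cx"])/p["fx"],(v-p["cy"])/p["fy"]])
    if cam=="wrist":
        r=np.hypot(*x); d=np.r_[x/max(r,1e-9)*np.sin(r),np.cos(r)]
        T=np.eye(4);T[:3,:3]=R.from_euler("xyz",obs["orientation"],degrees=True).as_matrix();T[:3,3]=obs["tool_pos"]
        M=T@p["mount"]
    else: d=np.r_[x,1]; M=p["cam_to_world"]
    return M[:3,3],M[:3,:3]@(d*[1,-1,-1])
def pt(cam,u,v,z,obs=None):
    o,d=ray(cam,u,v,obs); return o+d*(z-o[2])/d[2]
def tool(dw,obs=None):   # world shift (m) -> tool mm
    o=obs or ctrl.get_obs()
    return R.from_euler("xyz",o["orientation"],degrees=True).inv().apply(np.array(dw)*1000)
E
python3 - <<'E'
from h import *
im=cv2.imread("pics/top0.png")
cv2.imwrite("pics/topc.png",cv2.resize(im[110:260,140:420],(800,429),interpolation=cv2.INTER_CUBIC))
for n,u,v,z in [("jarA",160,226,.077),("jarB",194,230,.077),("salt",222,227,.05),("jarC",253,227,.077),("knob",187,195,.064),("pad",312,201,.238),("rack",390,204,.024)]+[("rackc",*c,.024) for c in((377,165),(403,165),(376,243),(407,244))]: print(n,pt("top",u,v,z).round(3))
hsv=cv2.cvtColor(im,cv2.COLOR_BGR2HSV)
m=((hsv[...,0]<6)|(hsv[...,0]>174))&(hsv[...,1]>180)&(hsv[...,2]>100)
m=m.astype(np.uint8);n,l,s,c=cv2.connectedComponentsWithStats(m);print(s,c)
E
```

```text
jarA [0.439 0.404 0.077]
jarB [0.419 0.294 0.077]
salt [0.426 0.205 0.05 ]
jarC [0.416 0.103 0.077]
knob [0.539 0.315 0.064]
pad [ 0.459 -0.076  0.238]
rack [ 0.47  -0.366  0.024]
rackc [ 0.609 -0.338  0.024]
rackc [ 0.603 -0.427  0.024]
rackc [ 0.342 -0.303  0.024]
rackc [ 0.331 -0.405  0.024]
[[     0      0    512    384 196177]
 [   292    192     41     16    430]
 [   325    205      1      1      1]] [[255.37592582 191.48190155]
 [311.94418605 199.7255814 ]
 [325.         205.        ]]
```

View pics/topc.png

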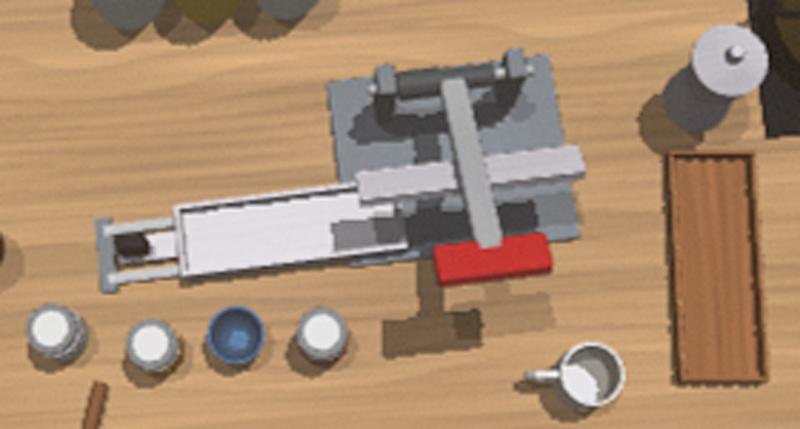

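Crop: the tray is almost or fully out, spanning x 177–407. The knob is near (130,243), the red pad near (493,259), and the bar runs (358,187) to (584,161). Rack corners are near (668,152), (755,152), (678,380) and (768,380).

Run:
```python
from h import *
q=lambda x,y,z:pt("top",140+x/2.857-.3,110+y/2.857-.3,z)
tc=[q(*a,.038) for a in((177,207),(188,275),(395,182),(407,248))]
print("tray",np.round(tc,3),np.mean(tc,0).round(3))
b=[q(358,187,.16),q(584,161,.16)];d=b[0]-b[1];print("bar",np.round(b,3),np.mean(b,0).round(3),np.degrees(np.arctan2(-d[0],d[1])),np.linalg.norm(d))
d=np.array(tc[0])+tc[1]-tc[2]-tc[3];print("tray yaw",np.degrees(np.arctan2(-d[0],d[1])))
h=[q(385,75,.13),q(515,60,.13)];print("hinge",np.round(h,3),np.mean(h,0).round(3))
rc=[q(*a,.024) for a in((668,152),(755,152),(678,380),(768,380))];print("rack",np.round(rc,3),np.mean(rc,0).round(3))
print("pad",[q(*a,.238).round(3) for a in((435,247),(548,234),(552,270),(440,284))],"knob",q(128,236,.064))
print("mug",q(592,370,.075)[:2],"moka",q(740,55,.18)[:2])
for n,x,y in(("A",56,330),("B",152,344),("C",322,334)):print(n,q(x,y,.077).round(3))
im=cv2.imread("pics/side0.png");cv2.imwrite("pics/sc.png",cv2.resize(im[140:280,160:360],(800,560),interpolation=cv2.INTER_CUBIC))
```

```text
tray [[ 0.586  0.267  0.038]
 [ 0.503  0.258  0.038]
 [ 0.599  0.006  0.038]
 [ 0.518 -0.002  0.038]] [0.551 0.132 0.038]
bar [[ 0.566  0.054  0.16 ]
 [ 0.578 -0.197  0.16 ]] [ 0.572 -0.071  0.16 ] 2.859806334931957 0.25083921954827537
tray yaw 3.0578656539558335
hinge [[ 0.702  0.013  0.13 ]
 [ 0.71  -0.137  0.13 ]] [ 0.706 -0.062  0.13 ]
rack [[ 0.617 -0.327  0.024]
 [ 0.61  -0.432  0.024]
 [ 0.342 -0.306  0.024]
 [ 0.335 -0.411  0.024]] [ 0.476 -0.369  0.024]
pad [array([ 0.478, -0.019,  0.238]), array([ 0.484, -0.136,  0.238]), array([ 0.446, -0.136,  0.238]), array([ 0.439, -0.02 ,  0.238])] knob [0.54875651 0.32268863 0.064     ]
mug [ 0.35612007 -0.19745741] moka [ 0.68180729 -0.37699153]
A [0.442 0.406 0.077]
B [0.419 0.298 0.077]
C [0.417 0.104 0.077]
```

View pics/sc.png

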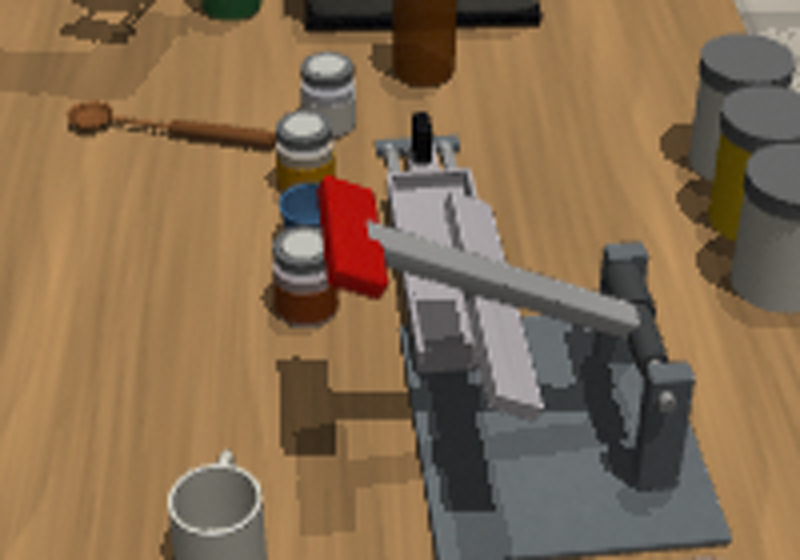

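White jar A is at about (.442,.406), yellow B at (.419,.298) and brown C at (.417,.104). The press yaw is about 3°, and the tray is about 57 mm in. I'll draw the tray out first.

Emit:
apply_moves --deltas '[{"fingers":60,"delta_pos":[0,0,-50],"angular":[0,0,-8]},{"fingers":60,"delta_pos":[0,0,-100],"angular":[0,0,-16]},{"fingers":60,"delta_pos":[40,30,-110],"angular":[0,0,-24]},{"fingers":60,"delta_pos":[75,55,-120],"angular":[0,0,-32]},{"fingers":60,"delta_pos":[110,80,-120],"angular":[0,0,-40]},{"fingers":60,"delta_pos":[145,105,-120],"angular":[0,0,-48]},{"fingers":60,"delta_pos":[180,130,-120],"angular":[0,0,-56]},{"fingers":60,"delta_pos":[215,155,-120],"angular":[0,0,-64]},{"fingers":60,"delta_pos":[257,185,-120],"angular":[0,0,-72]},{"fingers":60,"delta_pos":[257,185,-120],"angular":[0,0,-80]}]'

```text
clock: 1.1
tool_pos: [0.4222, 0.3557, 0.3469]
orientation: [180.0, 0.0, 58.4]
force: [0.1, 0.5, -0.2]
opening: 0.0603
gripper_force: 0.0
```

Emit:
apply_moves --deltas '[{"fingers":60,"delta_pos":[15,40,20],"angular":[0,0,-8]},{"fingers":60,"delta_pos":[25,80,50],"angular":[0,0,-16]},{"fingers":60,"delta_pos":[35,123,80],"angular":[0,0,-24]},{"fingers":60,"delta_pos":[35,123,120],"angular":[0,0,-32]},{"fingers":60,"delta_pos":[35,123,147],"angular":[0,0,-34.7]},{"fingers":60,"delta_pos":[35,123,147],"angular":[0,0,-34.7]},{"fingers":60,"delta_pos":[35,123,147],"angular":[0,0,-34.7]}]'

```text
clock: 1.8
tool_pos: [0.5436, 0.3248, 0.2]
orientation: [-180.0, 0.1, 92.9]
force: [-0.6, -0.0, 0.5]
opening: 0.0604
gripper_force: 0.0
```

Run:
```python
from h import *
o=ctrl.get_obs();im=ctrl.snapshot("wrist")[:,:,::-1];cv2.imwrite("pics/w1.png",im)
m=(im.max(2)<45).astype(np.uint8);n,l,s,c=cv2.connectedComponentsWithStats(m)
for i in range(1,n):
    if s[i,4]>150: print(s[i],c[i].round(),pt("wrist",*c[i],.064,o).round(3))
print(o["tool_pos"],o["orientation"])
```

```text
[153 233  52  36 510] [192. 256.] [0.475 0.241 0.064]
[    0   234   512   150 26821] [195. 314.] [0.475 0.155 0.064]
[ 344  234  131   79 4347] [405. 268.] [0.737 0.23  0.064]
[308 242  20  25 307] [316. 256.] [0.616 0.248 0.064]
[432 342  42  42 931] [453. 363.] [0.921 0.015 0.064]
[0.54360065 0.32477593 0.20000498] [-1.79996051e+02  5.35164359e-02  9.28559086e+01]
```

View pics/w1.png

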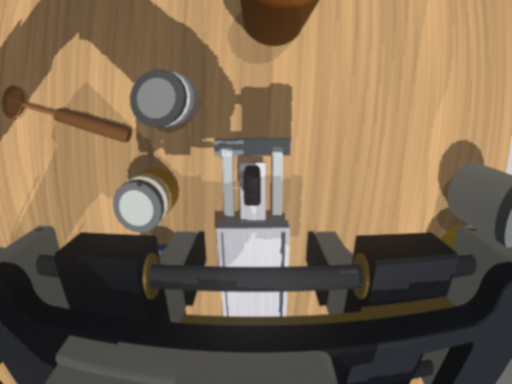

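Wrist view: the knob is at about (253,186), lids A and B at (160,98) and (140,203), and the tray lies along the picture's vertical.

Run:
```python
from h import *
o=ctrl.get_obs()
for n,u,v,z in(("knobtop",253,167,.064),("knobbot",253,206,.064),("knob c",253,186,.064),("A",160,98,.077),("B",140,203,.077),("tray L",218,228,.038),("tray R",289,228,.038),("trayL2",222,315,.038),("trayR2",286,315,.038)): print(n,pt("wrist",u,v,z,o).round(3))
```

```text
knobtop [0.54  0.346 0.064]
knobbot [0.542 0.305 0.064]
knob c [0.541 0.326 0.064]
A [0.447 0.413 0.077]
B [0.423 0.306 0.077]
tray L [0.503 0.266 0.038]
tray R [0.586 0.271 0.038]
trayL2 [0.508 0.135 0.038]
trayR2 [0.595 0.14  0.038]
```

Emit:
apply_moves --deltas '[{"fingers":42,"delta_pos":[0,-2.5,45],"angular":[0,0,0]},{"fingers":42,"delta_pos":[0,-2.5,90],"angular":[0,0,0]},{"fingers":42,"delta_pos":[0,-2.5,130],"angular":[0,0,0]},{"fingers":42,"delta_pos":[0,-2.5,150],"angular":[0,0,0]},{"fingers":42,"delta_pos":[0,-2.5,167],"angular":[0,0,0]},{"fingers":42,"delta_pos":[0,-2.5,167],"angular":[0,0,0]},{"fingers":10,"delta_pos":[0,-2.5,167],"angular":[0,0,0]},{"fingers":10,"delta_pos":[0,-2.5,167],"angular":[0,0,0]},{"fingers":10,"delta_pos":[0,-2.5,167],"angular":[0,0,0]},{"fingers":10,"delta_pos":[0,-2.5,167],"angular":[0,0,0]}]'

```text
clock: 2.85
tool_pos: [0.5396, 0.3246, 0.0339]
orientation: [-179.9, -0.0, 92.9]
force: [-7.3, 0.1, 6.7]
opening: 0.0177
gripper_force: 30.0
```

Emit:
apply_moves --deltas '[{"fingers":10,"delta_pos":[10,0,0],"angular":[0,0,0]},{"fingers":10,"delta_pos":[20,0,0],"angular":[0,0,0]},{"fingers":10,"delta_pos":[30,0,0],"angular":[0,0,0]},{"fingers":10,"delta_pos":[36,0,0],"angular":[0,0,0]},{"fingers":10,"delta_pos":[42,0,0],"angular":[0,0,0]},{"fingers":10,"delta_pos":[46,0,0],"angular":[0,0,0]},{"fingers":10,"delta_pos":[50,0,0],"angular":[0,0,0]}]'

```text
clock: 3.55
tool_pos: [0.5366, 0.374, 0.0339]
orientation: [-179.9, 0.1, 93.0]
force: [-10.1, -2.1, 10.6]
opening: 0.0177
gripper_force: 30.0
```

Emit:
apply_moves --deltas '[{"fingers":10,"delta_pos":[2,-3,0],"angular":[0,0,0]},{"fingers":10,"delta_pos":[4,-3,0],"angular":[0,0,0]},{"fingers":10,"delta_pos":[6,-3,0],"angular":[0,0,0]},{"fingers":10,"delta_pos":[8,-3,0],"angular":[0,0,0]}]'

```text
clock: 3.95
tool_pos: [0.536, 0.38, 0.0339]
orientation: [180.0, 0.2, 93.0]
force: [9.4, -17.1, 8.9]
opening: 0.0178
gripper_force: 30.0
```

Emit:
apply_moves --deltas '[{"fingers":10,"delta_pos":[2,0,0],"angular":[0,0,0]},{"fingers":10,"delta_pos":[4,0,0],"angular":[0,0,0]},{"fingers":10,"delta_pos":[4,0,0],"angular":[0,0,0]}]'

```text
clock: 4.25
tool_pos: [0.536, 0.3801, 0.0338]
orientation: [-179.9, 0.5, 92.9]
force: [8.4, -23.7, 12.9]
opening: 0.018
gripper_force: 30.0
```

Tray is at its stop. I'll release it, rise and hover over A with a quick wrist measurement.

Emit:
apply_moves --deltas '[{"fingers":45,"delta_pos":[-5,0,0],"angular":[0,0,0]},{"fingers":45,"delta_pos":[-5,0,0],"angular":[0,0,0]},{"fingers":45,"delta_pos":[-5,0,0],"angular":[0,0,0]},{"fingers":45,"delta_pos":[-5,0,-40],"angular":[0,0,0]},{"fingers":45,"delta_pos":[-5,0,-80],"angular":[0,0,0]},{"fingers":87,"delta_pos":[5,-15,-125],"angular":[0,0,0]},{"fingers":87,"delta_pos":[29,-55,-137],"angular":[0,0,0]},{"fingers":87,"delta_pos":[29,-89,-137],"angular":[0,0,0]},{"fingers":87,"delta_pos":[29,-89,-137],"angular":[0,0,0]},{"fingers":87,"delta_pos":[29,-89,-137],"angular":[0,0,0]}]'

```text
clock: 5.25
tool_pos: [0.4434, 0.4119, 0.1701]
orientation: [180.0, -0.1, 93.1]
force: [0.3, -0.6, -0.6]
opening: 0.0796
gripper_force: 0.0
```

```bash
cat >> h.py <<'E'
def lids(cam="top",z=.077,obs=None,img=None):
    im=ctrl.snapshot(cam) if img is None else img
    hsv=cv2.cvtColor(im,cv2.COLOR_RGB2HSV)
    m=((hsv[...,1]<45)&(hsv[...,2]>95)).astype(np.uint8)
    m=cv2.morphologyEx(m,cv2.MORPH_OPEN,np.ones((3,3)))
    n,l,s,c=cv2.connectedComponentsWithStats(m)
    out=[]
    for i in range(1,n):
        if s[i,4]>60 and s[i,4]<9000: out.append((tuple(s[i]),c[i].round(1),pt(cam,*c[i],z,obs).round(3)))
    return im,out
E
python3 - <<'E'
from h import *
o=ctrl.get_obs();im,r=lids("wrist",obs=o)
cv2.imwrite("pics/w2.png",im[:,:,::-1]);[print(*x) for x in r]
im,r=lids();print("top");[print(*x) for x in r if 120<x[1][0]<420]
cv2.imwrite("pics/t2.png",im[:,:,::-1])
E
```

```text
(np.int32(503), np.int32(58), np.int32(9), np.int32(57), np.int32(379)) [507.9  85. ] [0.712 0.557 0.077]
(np.int32(224), np.int32(154), np.int32(62), np.int32(74), np.int32(3118)) [253.7 193.2] [0.441 0.418 0.077]
(np.int32(295), np.int32(201), np.int32(55), np.int32(58), np.int32(1011)) [315.1 229.9] [0.5   0.385 0.077]
(np.int32(353), np.int32(221), np.int32(15), np.int32(20), np.int32(229)) [359.6 229.1] [0.544 0.387 0.077]
(np.int32(497), np.int32(227), np.int32(15), np.int32(19), np.int32(205)) [505.5 237.1] [0.759 0.378 0.077]
(np.int32(294), np.int32(289), np.int32(55), np.int32(28), np.int32(1224)) [317.7 303. ] [0.515 0.301 0.077]
(np.int32(199), np.int32(290), np.int32(53), np.int32(29), np.int32(1269)) [225.5 303. ] [0.418 0.297 0.077]
(np.int32(58), np.int32(357), np.int32(116), np.int32(27), np.int32(618)) [111.  372.2] [0.252 0.143 0.077]
(np.int32(496), np.int32(370), np.int32(16), np.int32(14), np.int32(156)) [505.2 377.9] [0.976 0.054 0.077]
top
(np.int32(173), np.int32(101), np.int32(24), np.int32(19), np.int32(256)) [186.2 111.6] [0.828 0.305 0.077]
(np.int32(228), np.int32(101), np.int32(24), np.int32(15), np.int32(230)) [240.3 108.6] [0.826 0.12  0.077]
(np.int32(382), np.int32(119), np.int32(27), np.int32(25), np.int32(528)) [395.1 130.8] [ 0.71  -0.399  0.077]
(np.int32(173), np.int32(127), np.int32(172), np.int32(85), np.int32(5750)) [271.2 174. ] [0.589 0.031 0.077]
(np.int32(140), np.int32(217), np.int32(30), np.int32(18), np.int32(289)) [157.3 224.7] [0.444 0.413 0.077]
(np.int32(244), np.int32(218), np.int32(18), np.int32(18), np.int32(260)) [252.3 226.4] [0.418 0.105 0.077]
(np.int32(184), np.int32(222), np.int32(18), np.int32(18), np.int32(261)) [192.8 230.4] [0.418 0.298 0.077]
(np.int32(324), np.int32(230), np.int32(35), np.int32(22), np.int32(445)) [344.1 241.4] [ 0.349 -0.187  0.077]
```

View pics/w2.png

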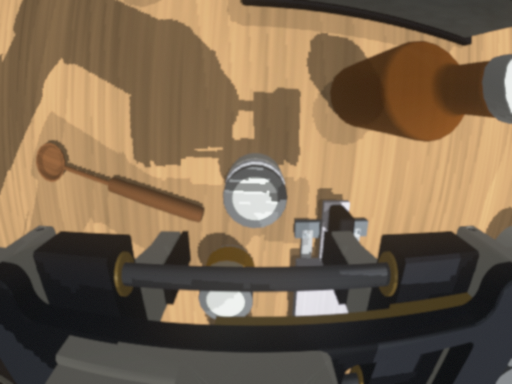

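A is at about (254,197), almost exactly under the gripper. Grasp, lift and carry it to the outer slot.

Emit:
apply_moves --deltas '[{"fingers":87,"delta_pos":[1,-1,45],"angular":[0,0,0]},{"fingers":87,"delta_pos":[1,-1,90],"angular":[0,0,0]},{"fingers":87,"delta_pos":[1,-1,125],"angular":[0,0,0]},{"fingers":87,"delta_pos":[1,-1,147],"angular":[0,0,0]},{"fingers":87,"delta_pos":[1,-1,147],"angular":[0,0,0]},{"fingers":50,"delta_pos":[1,-1,147],"angular":[0,0,0]},{"fingers":50,"delta_pos":[1,-1,147],"angular":[0,0,0]},{"fingers":50,"delta_pos":[1,-1,147],"angular":[0,0,0]},{"fingers":50,"delta_pos":[1,-1,147],"angular":[0,0,0]},{"fingers":50,"delta_pos":[1,-1,147],"angular":[0,0,0]}]'

```text
clock: 6.35
tool_pos: [0.4435, 0.4123, 0.0238]
orientation: [179.9, -0.1, 92.9]
force: [-2.2, -0.8, 5.9]
opening: 0.0597
gripper_force: 30.0
```

Emit:
apply_moves --deltas '[{"fingers":50,"delta_pos":[0,0,-30],"angular":[0,0,0]},{"fingers":50,"delta_pos":[0,0,-70],"angular":[0,0,0]},{"fingers":50,"delta_pos":[0,0,-110],"angular":[0,0,0]},{"fingers":50,"delta_pos":[-35,25,-130],"angular":[0,0,0]},{"fingers":50,"delta_pos":[-70,45,-130],"angular":[0,0,0]},{"fingers":50,"delta_pos":[-110,70,-130],"angular":[0,0,0]},{"fingers":50,"delta_pos":[-147,92,-130],"angular":[0,0,0]},{"fingers":50,"delta_pos":[-147,92,-130],"angular":[0,0,0]}]'

```text
clock: 7.15
tool_pos: [0.5442, 0.2655, 0.1524]
orientation: [-180.0, 0.0, 92.7]
force: [-1.6, 0.4, -2.7]
opening: 0.0593
gripper_force: 30.0
```

Run:
```python
from h import *
o=ctrl.get_obs();im=ctrl.snapshot("wrist")[:,:,::-1];s=ctrl.snapshot("side")[:,:,::-1]
cv2.imwrite("pics/w3.png",np.hstack([im[100:384,130:400],cv2.resize(s[110:300,180:340],None,fx=1.5,fy=1.5)[:284]]))
```

```text
(no output)
```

View pics/w3.png

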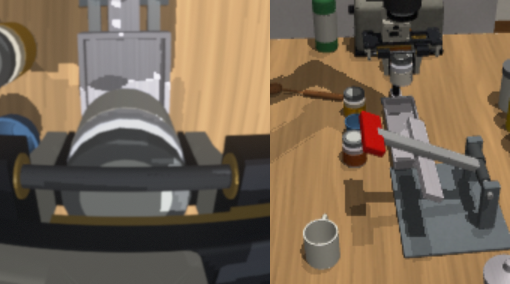

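Jar A is held level and centred over the tray. Lower it, release and go to B at (.420,.301).

Emit:
apply_moves --deltas '[{"fingers":50,"delta_pos":[3,0,40],"angular":[0,0,0]},{"fingers":50,"delta_pos":[3,0,75],"angular":[0,0,0]},{"fingers":50,"delta_pos":[3,0,95],"angular":[0,0,0]},{"fingers":50,"delta_pos":[3,0,107],"angular":[0,0,0]},{"fingers":50,"delta_pos":[3,0,107],"angular":[0,0,0]},{"fingers":87,"delta_pos":[3,0,107],"angular":[0,0,0]},{"fingers":87,"delta_pos":[3,0,107],"angular":[0,0,0]},{"fingers":87,"delta_pos":[3,0,107],"angular":[0,0,0]},{"fingers":87,"delta_pos":[3,0,107],"angular":[0,0,0]}]'

```text
clock: 8.15
tool_pos: [0.5429, 0.273, 0.0463]
orientation: [179.9, -0.0, 92.9]
force: [-0.8, 0.2, 0.1]
opening: 0.0844
gripper_force: 0.0
```

Emit:
apply_moves --deltas '[{"fingers":87,"delta_pos":[0,0,-40],"angular":[0,0,0]},{"fingers":87,"delta_pos":[0,0,-80],"angular":[0,0,0]},{"fingers":87,"delta_pos":[0,0,-120],"angular":[0,0,0]},{"fingers":87,"delta_pos":[10,-40,-125],"angular":[0,0,0]},{"fingers":87,"delta_pos":[20,-80,-125],"angular":[0,0,0]},{"fingers":87,"delta_pos":[37,-125,-125],"angular":[0,0,0]},{"fingers":87,"delta_pos":[37,-125,-125],"angular":[0,0,0]},{"fingers":87,"delta_pos":[37,-125,-125],"angular":[0,0,0]}]'

```text
clock: 8.95
tool_pos: [0.4152, 0.3039, 0.1715]
orientation: [179.9, -0.1, 93.1]
force: [0.5, 0.4, 0.1]
opening: 0.0868
gripper_force: 0.0
```

Run:
```python
from h import *
o=ctrl.get_obs();im,r=lids("wrist",obs=o)
cv2.imwrite("pics/w4.png",im[:,:,::-1]);[print(*x) for x in r if 100<x[1][0]<450 and x[1][1]<320]
im,r=lids();print("top");[print(*x) for x in r if 120<x[1][0]<420 and x[2][0]<.56]
cv2.imwrite("pics/t3.png",im[:,:,::-1])
```

```text
(np.int32(355), np.int32(107), np.int32(47), np.int32(68), np.int32(1433)) [373.2 152.6] [0.519 0.353 0.077]
(np.int32(328), np.int32(130), np.int32(26), np.int32(43), np.int32(758)) [340.3 147. ] [0.487 0.356 0.077]
(np.int32(227), np.int32(167), np.int32(63), np.int32(67), np.int32(2735)) [256.6 203.3] [0.416 0.3   0.077]
(np.int32(331), np.int32(176), np.int32(84), np.int32(85), np.int32(4093)) [372.1 208.3] [0.526 0.301 0.077]
(np.int32(321), np.int32(289), np.int32(35), np.int32(26), np.int32(670)) [335.5 303.1] [0.507 0.191 0.077]
top
(np.int32(244), np.int32(218), np.int32(18), np.int32(18), np.int32(260)) [252.3 226.4] [0.418 0.105 0.077]
(np.int32(180), np.int32(222), np.int32(22), np.int32(16), np.int32(205)) [193.  230.7] [0.417 0.297 0.077]
(np.int32(324), np.int32(230), np.int32(35), np.int32(22), np.int32(478)) [344.3 241.1] [ 0.35  -0.188  0.077]
(np.int32(109), np.int32(247), np.int32(40), np.int32(23), np.int32(213)) [127.8 259. ] [0.34  0.51  0.077]
```

View pics/w4.png

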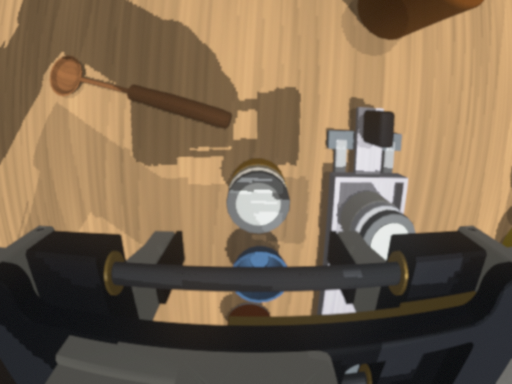

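B is centred at about (258,199). The gripper body would come close to jar A's lid, so I'll turn the tool 30° for this grasp and turn it back in the transfer.

Emit:
apply_moves --deltas '[{"fingers":87,"delta_pos":[-2,2,10],"angular":[0,0,-8]},{"fingers":87,"delta_pos":[-2,2,20],"angular":[0,0,-16]},{"fingers":87,"delta_pos":[-2,2,40],"angular":[0,0,-24]},{"fingers":87,"delta_pos":[-2,2,75],"angular":[0,0,-30]},{"fingers":87,"delta_pos":[-2,2,115],"angular":[0,0,-30]},{"fingers":87,"delta_pos":[-2,2,148],"angular":[0,0,-30]},{"fingers":87,"delta_pos":[-2,2,148],"angular":[0,0,-30]},{"fingers":50,"delta_pos":[-2,2,148],"angular":[0,0,-30]},{"fingers":50,"delta_pos":[-2,2,148],"angular":[0,0,-30]},{"fingers":50,"delta_pos":[-2,2,148],"angular":[0,0,-30]}]'

```text
clock: 10.05
tool_pos: [0.4189, 0.3023, 0.0243]
orientation: [179.8, -0.1, 122.9]
force: [1.4, -0.6, -0.4]
opening: 0.0685
gripper_force: 0.0
```

Emit:
apply_moves --deltas '[{"fingers":50,"delta_pos":[0,0,0],"angular":[0,0,0]},{"fingers":50,"delta_pos":[0,0,0],"angular":[0,0,0]},{"fingers":50,"delta_pos":[0,0,-30],"angular":[0,0,0]},{"fingers":50,"delta_pos":[0,0,-75],"angular":[0,0,0]},{"fingers":50,"delta_pos":[0,0,-120],"angular":[0,0,0]},{"fingers":50,"delta_pos":[-40,12,-150],"angular":[0,0,8]},{"fingers":50,"delta_pos":[-80,24,-150],"angular":[0,0,16]},{"fingers":50,"delta_pos":[-120,36,-150],"angular":[0,0,24]},{"fingers":50,"delta_pos":[-163,49,-150],"angular":[0,0,30]},{"fingers":50,"delta_pos":[-163,49,-150],"angular":[0,0,30]}]'

```text
clock: 11.05
tool_pos: [0.5504, 0.1881, 0.1727]
orientation: [180.0, 0.0, 92.5]
force: [-0.9, -0.2, -1.9]
opening: 0.0598
gripper_force: 30.0
```

Emit:
apply_moves --deltas '[{"fingers":50,"delta_pos":[0,0,40],"angular":[0,0,0]},{"fingers":50,"delta_pos":[0,0,80],"angular":[0,0,0]},{"fingers":50,"delta_pos":[0,0,110],"angular":[0,0,0]},{"fingers":50,"delta_pos":[0,0,127],"angular":[0,0,0]},{"fingers":50,"delta_pos":[0,0,127],"angular":[0,0,0]},{"fingers":87,"delta_pos":[0,0,127],"angular":[0,0,0]},{"fingers":87,"delta_pos":[0,0,127],"angular":[0,0,0]},{"fingers":87,"delta_pos":[0,0,127],"angular":[0,0,0]},{"fingers":87,"delta_pos":[0,0,127],"angular":[0,0,0]}]'

```text
clock: 11.95
tool_pos: [0.548, 0.1915, 0.0463]
orientation: [179.9, -0.0, 92.9]
force: [0.3, -1.0, -0.8]
opening: 0.0846
gripper_force: 0.0
```

Emit:
apply_moves --deltas '[{"fingers":87,"delta_pos":[0,0,-40],"angular":[0,0,0]},{"fingers":87,"delta_pos":[0,0,-80],"angular":[0,0,0]},{"fingers":87,"delta_pos":[0,0,-120],"angular":[0,0,0]},{"fingers":87,"delta_pos":[-20,-35,-125],"angular":[0,0,0]},{"fingers":87,"delta_pos":[-45,-75,-125],"angular":[0,0,0]},{"fingers":87,"delta_pos":[-79,-133,-125],"angular":[0,0,0]},{"fingers":87,"delta_pos":[-79,-133,-125],"angular":[0,0,0]},{"fingers":87,"delta_pos":[-79,-133,-125],"angular":[0,0,0]},{"fingers":87,"delta_pos":[-79,-133,-125],"angular":[0,0,0]}]'

```text
clock: 12.85
tool_pos: [0.4193, 0.1057, 0.1715]
orientation: [179.9, -0.1, 93.0]
force: [1.7, 0.2, -0.0]
opening: 0.087
gripper_force: 0.0
```

Run:
```python
from h import *
o=ctrl.get_obs();im,r=lids("wrist",obs=o)
cv2.imwrite("pics/w5.png",im[:,:,::-1]);[print(*x) for x in r if 100<x[1][0]<450 and x[1][1]<320]
im,r=lids();print("top");[print(*x) for x in r if 120<x[1][0]<420 and x[2][0]<.56]
cv2.imwrite("pics/t4.png",im[:,:,::-1])
```

```text
(np.int32(222), np.int32(163), np.int32(63), np.int32(66), np.int32(2735)) [252.  199.2] [0.416 0.105 0.077]
(np.int32(322), np.int32(220), np.int32(9), np.int32(46), np.int32(255)) [325.7 243.2] [0.489 0.065 0.077]
(np.int32(316), np.int32(297), np.int32(11), np.int32(18), np.int32(153)) [320.9 305.3] [ 0.495 -0.01   0.077]
top
(np.int32(173), np.int32(179), np.int32(55), np.int32(33), np.int32(1128)) [198.7 194.1] [0.537 0.274 0.077]
(np.int32(270), np.int32(197), np.int32(17), np.int32(5), np.int32(64)) [277.8 198.9] [0.503 0.015 0.077]
(np.int32(189), np.int32(223), np.int32(31), np.int32(32), np.int32(204)) [203.4 238.7] [0.389 0.265 0.077]
(np.int32(254), np.int32(222), np.int32(12), np.int32(9), np.int32(65)) [260.6 226.9] [0.415 0.078 0.077]
(np.int32(324), np.int32(230), np.int32(35), np.int32(23), np.int32(482)) [344.3 241.1] [ 0.35  -0.188  0.077]
```

View pics/w5.png

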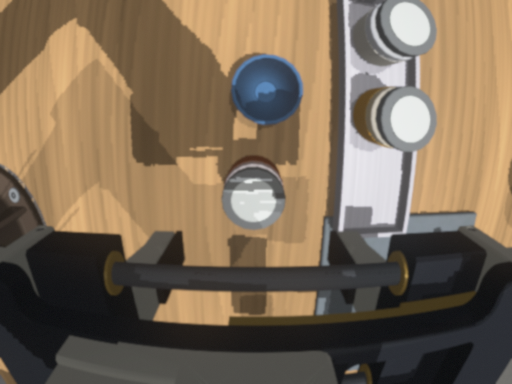

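C is centred at about (253,196), and A and B stand well in the tray. Grasp C and carry it to the inner slot.

Emit:
apply_moves --deltas '[{"fingers":87,"delta_pos":[2,-2,45],"angular":[0,0,0]},{"fingers":87,"delta_pos":[2,-2,90],"angular":[0,0,0]},{"fingers":87,"delta_pos":[2,-2,125],"angular":[0,0,0]},{"fingers":87,"delta_pos":[2,-2,148],"angular":[0,0,0]},{"fingers":87,"delta_pos":[2,-2,148],"angular":[0,0,0]},{"fingers":50,"delta_pos":[2,-2,148],"angular":[0,0,0]},{"fingers":50,"delta_pos":[2,-2,148],"angular":[0,0,0]},{"fingers":50,"delta_pos":[2,-2,148],"angular":[0,0,0]},{"fingers":50,"delta_pos":[2,-2,148],"angular":[0,0,0]},{"fingers":50,"delta_pos":[2,-2,148],"angular":[0,0,0]}]'

```text
clock: 13.95
tool_pos: [0.4174, 0.1078, 0.0235]
orientation: [179.9, -0.1, 92.9]
force: [-2.0, 0.5, 7.8]
opening: 0.0593
gripper_force: 30.0
```

Emit:
apply_moves --deltas '[{"fingers":50,"delta_pos":[0,0,-40],"angular":[0,0,0]},{"fingers":50,"delta_pos":[0,0,-85],"angular":[0,0,0]},{"fingers":50,"delta_pos":[0,0,-130],"angular":[0,0,0]},{"fingers":50,"delta_pos":[0,30,-130],"angular":[0,0,0]},{"fingers":50,"delta_pos":[1,70,-130],"angular":[0,0,0]},{"fingers":50,"delta_pos":[1,105,-130],"angular":[0,0,0]},{"fingers":50,"delta_pos":[1,134,-130],"angular":[0,0,0]},{"fingers":50,"delta_pos":[1,134,-130],"angular":[0,0,0]},{"fingers":50,"delta_pos":[1,134,-130],"angular":[0,0,0]}]'

```text
clock: 14.85
tool_pos: [0.5501, 0.1148, 0.1518]
orientation: [-179.9, 0.0, 92.9]
force: [-0.3, -0.3, -2.2]
opening: 0.0596
gripper_force: 30.0
```

Run:
```python
from h import *
o=ctrl.get_obs();im=ctrl.snapshot("wrist")[:,:,::-1];s=ctrl.snapshot("side")[:,:,::-1]
cv2.imwrite("pics/w6.png",np.hstack([im[:,130:400],cv2.resize(s[110:300,180:340],None,fx=2.02,fy=2.02)[:384]]))
```

```text
(no output)
```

View pics/w6.png

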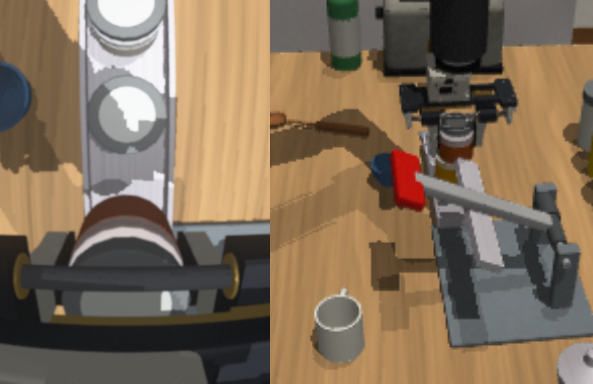

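Emit:
apply_moves --deltas '[{"fingers":50,"delta_pos":[1,1,40],"angular":[0,0,0]},{"fingers":50,"delta_pos":[1,1,80],"angular":[0,0,0]},{"fingers":50,"delta_pos":[1,1,100],"angular":[0,0,0]},{"fingers":50,"delta_pos":[1,1,107],"angular":[0,0,0]},{"fingers":50,"delta_pos":[1,1,107],"angular":[0,0,0]},{"fingers":87,"delta_pos":[1,1,107],"angular":[0,0,0]},{"fingers":87,"delta_pos":[1,1,107],"angular":[0,0,0]},{"fingers":87,"delta_pos":[1,1,107],"angular":[0,0,0]},{"fingers":87,"delta_pos":[1,1,107],"angular":[0,0,0]}]'

```text
clock: 15.85
tool_pos: [0.552, 0.1165, 0.0464]
orientation: [179.9, -0.0, 92.9]
force: [0.5, -0.2, 0.5]
opening: 0.0843
gripper_force: 0.0
```

Emit:
apply_moves --deltas '[{"fingers":87,"delta_pos":[0,0,-40],"angular":[0,0,0]},{"fingers":87,"delta_pos":[0,0,-80],"angular":[0,0,0]},{"fingers":87,"delta_pos":[0,0,-120],"angular":[0,0,0]},{"fingers":60,"delta_pos":[40,0,-125],"angular":[0,0,0]},{"fingers":42,"delta_pos":[88,0,-125],"angular":[0,0,0]},{"fingers":42,"delta_pos":[135,0,-125],"angular":[0,0,0]},{"fingers":42,"delta_pos":[180,0,-125],"angular":[0,0,0]},{"fingers":42,"delta_pos":[225,0,-125],"angular":[0,0,0]},{"fingers":42,"delta_pos":[264,0,-125],"angular":[0,0,0]},{"fingers":42,"delta_pos":[264,0,-125],"angular":[0,0,0]}]'

```text
clock: 16.85
tool_pos: [0.5375, 0.3843, 0.1701]
orientation: [180.0, -0.0, 93.1]
force: [-0.2, -1.3, -1.0]
opening: 0.0427
gripper_force: 0.0
```

Run:
```python
from h import *
o=ctrl.get_obs();print(o["tool_pos"])
im=ctrl.snapshot("wrist")[:,:,::-1];s=ctrl.snapshot("top")[:,:,::-1]
cv2.imwrite("pics/w7.png",np.hstack([im[:,100:420],cv2.resize(s[150:240,150:290],None,fx=3.2,fy=3.2,interpolation=2)[:384,:448]]) if 0 else np.vstack([im[100:384,70:440],cv2.resize(s[150:250,150:298],(370,250))]))
```

```text
[0.53754793 0.38433812 0.17011851]
```

View pics/w7.png

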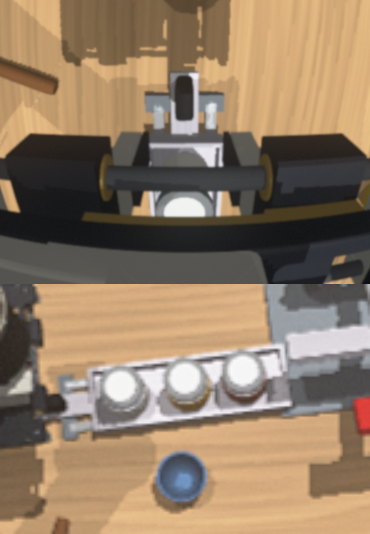

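All three jars stand in a row in the tray, and the knob is under the gripper at about (253,197). Pinch it and slide the tray in.

Emit:
apply_moves --deltas '[{"fingers":42,"delta_pos":[-3,-1,45],"angular":[0,0,0]},{"fingers":42,"delta_pos":[-3,-1,90],"angular":[0,0,0]},{"fingers":42,"delta_pos":[-3,-1,120],"angular":[0,0,0]},{"fingers":42,"delta_pos":[-3,-1,137],"angular":[0,0,0]},{"fingers":42,"delta_pos":[-3,-1,137],"angular":[0,0,0]},{"fingers":10,"delta_pos":[-3,-1,137],"angular":[0,0,0]},{"fingers":10,"delta_pos":[-3,-1,137],"angular":[0,0,0]},{"fingers":10,"delta_pos":[-3,-1,137],"angular":[0,0,0]},{"fingers":10,"delta_pos":[-3,-1,137],"angular":[0,0,0]}]'

```text
clock: 17.85
tool_pos: [0.5364, 0.377, 0.035]
orientation: [-180.0, -0.0, 92.9]
force: [-3.6, -0.6, 3.6]
opening: 0.0181
gripper_force: 30.0
```

Emit:
apply_moves --deltas '[{"fingers":10,"delta_pos":[-3,0,0],"angular":[0,0,0]},{"fingers":10,"delta_pos":[-8,0,0],"angular":[0,0,0]},{"fingers":10,"delta_pos":[-16,0,0],"angular":[0,0,0]},{"fingers":10,"delta_pos":[-26,0,0],"angular":[0,0,0]},{"fingers":10,"delta_pos":[-38,0,0],"angular":[0,0,0]},{"fingers":10,"delta_pos":[-50,0,0],"angular":[0,0,0]},{"fingers":10,"delta_pos":[-62,0,0],"angular":[0,0,0]},{"fingers":10,"delta_pos":[-74,0,0],"angular":[0,0,0]},{"fingers":10,"delta_pos":[-86,0,0],"angular":[0,0,0]},{"fingers":10,"delta_pos":[-98,0,0],"angular":[0,0,0]}]'

```text
clock: 18.85
tool_pos: [0.5424, 0.2794, 0.035]
orientation: [179.9, -0.1, 93.0]
force: [-2.4, 2.5, 5.3]
opening: 0.0178
gripper_force: 30.0
```

Emit:
apply_moves --deltas '[{"fingers":10,"delta_pos":[-12,0,0],"angular":[0,0,0]},{"fingers":10,"delta_pos":[-24,0,0],"angular":[0,0,0]},{"fingers":10,"delta_pos":[-36,0,0],"angular":[0,0,0]},{"fingers":10,"delta_pos":[-48,0,0],"angular":[0,0,0]},{"fingers":10,"delta_pos":[-60,0,0],"angular":[0,0,0]},{"fingers":10,"delta_pos":[-72,0,0],"angular":[0,0,0]},{"fingers":10,"delta_pos":[-84,0,0],"angular":[0,0,0]},{"fingers":10,"delta_pos":[-96,0,0],"angular":[0,0,0]},{"fingers":10,"delta_pos":[-108,0,0],"angular":[0,0,0]},{"fingers":10,"delta_pos":[-118,0,0],"angular":[0,0,0]}]'

```text
clock: 19.85
tool_pos: [0.5496, 0.1614, 0.035]
orientation: [179.8, -0.1, 93.0]
force: [1.8, 2.0, 5.3]
opening: 0.0176
gripper_force: 30.0
```

Emit:
apply_moves --deltas '[{"fingers":10,"delta_pos":[-8,0,0],"angular":[0,0,0]},{"fingers":10,"delta_pos":[-15,0,0],"angular":[0,0,0]},{"fingers":10,"delta_pos":[-21,0,0],"angular":[0,0,0]},{"fingers":10,"delta_pos":[-27,0,0],"angular":[0,0,0]},{"fingers":10,"delta_pos":[-33,0,0],"angular":[0,0,0]},{"fingers":10,"delta_pos":[-38,0,0],"angular":[0,0,0]},{"fingers":10,"delta_pos":[-42,0,0],"angular":[0,0,0]},{"fingers":10,"delta_pos":[-45,0,0],"angular":[0,0,0]},{"fingers":10,"delta_pos":[-45,0,0],"angular":[0,0,0]}]'

```text
clock: 20.75
tool_pos: [0.5523, 0.1176, 0.035]
orientation: [179.8, -0.2, 93.0]
force: [0.0, 7.5, 4.6]
opening: 0.0177
gripper_force: 30.0
```

Emit:
apply_moves --deltas '[{"fingers":10,"delta_pos":[-3,0,0],"angular":[0,0,0]},{"fingers":10,"delta_pos":[-5,0,0],"angular":[0,0,0]},{"fingers":10,"delta_pos":[-5,0,0],"angular":[0,0,0]}]'

```text
clock: 21.05
tool_pos: [0.5525, 0.1172, 0.035]
orientation: [179.7, -0.4, 93.0]
force: [-9.6, 31.0, 5.6]
opening: 0.0178
gripper_force: 30.0
```

Run:
```python
from h import *
o=ctrl.get_obs();print(o["tool_pos"],o["force"],o["joint_pos"])
s=ctrl.snapshot("side")[:,:,::-1]
cv2.imwrite("pics/s7.png",cv2.resize(s[130:290,200:360],(600,600),interpolation=2))
```

```text
[0.55245958 0.11719244 0.03497732] [-9.5831502  30.97435897  5.58758227] [ 31.66756996  21.41268275 -26.69485135  -0.34488979 -41.37893653
 151.59650704]
```

View pics/s7.png

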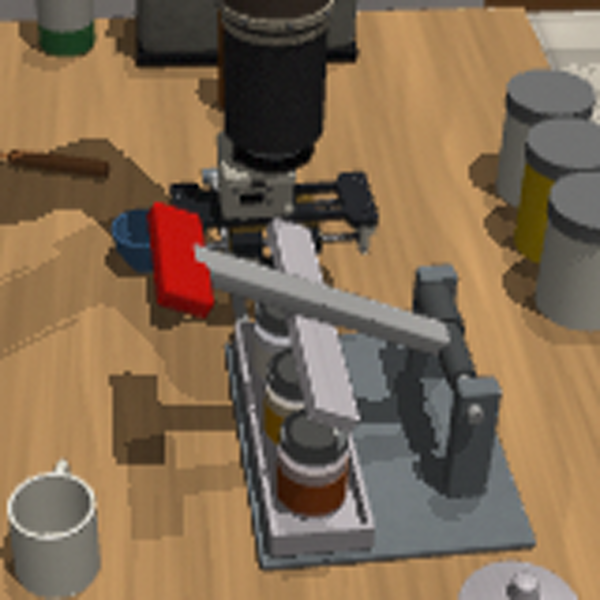

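The tray is fully in against its stop, with all three jars upright under the bar. Release it and move above the lever pad with the fingers closed.

Emit:
apply_moves --deltas '[{"fingers":10,"delta_pos":[5,0,0],"angular":[0,0,0]},{"fingers":42,"delta_pos":[5,0,0],"angular":[0,0,0]},{"fingers":42,"delta_pos":[5,0,0],"angular":[0,0,0]},{"fingers":42,"delta_pos":[5,0,0],"angular":[0,0,0]},{"fingers":42,"delta_pos":[5,0,-30],"angular":[0,0,0]},{"fingers":42,"delta_pos":[5,0,-75],"angular":[0,0,0]},{"fingers":20,"delta_pos":[5,0,-120],"angular":[0,0,0]},{"fingers":0,"delta_pos":[5,0,-165],"angular":[0,0,0]},{"fingers":0,"delta_pos":[5,0,-210],"angular":[0,0,0]},{"fingers":0,"delta_pos":[5,0,-255],"angular":[0,0,0]}]'

```text
clock: 22.1
tool_pos: [0.5498, 0.1152, 0.2903]
orientation: [-180.0, 0.0, 92.9]
force: [0.5, 0.9, 0.0]
opening: 0.0154
gripper_force: 0.0
```

Emit:
apply_moves --deltas '[{"fingers":0,"delta_pos":[-35,-18,0],"angular":[0,0,8]},{"fingers":0,"delta_pos":[-75,-40,0],"angular":[0,0,16]},{"fingers":0,"delta_pos":[-115,-60,0],"angular":[0,0,24]},{"fingers":0,"delta_pos":[-155,-82,0],"angular":[0,0,30]},{"fingers":0,"delta_pos":[-187,-100,0],"angular":[0,0,30]},{"fingers":0,"delta_pos":[-187,-100,0],"angular":[0,0,30]},{"fingers":0,"delta_pos":[-187,-100,0],"angular":[0,0,30]}]'

```text
clock: 22.8
tool_pos: [0.4595, -0.0768, 0.2886]
orientation: [180.0, -0.0, 62.8]
force: [0.9, 0.9, -0.2]
opening: 0.0006
gripper_force: 0.0
```

Emit:
apply_moves --deltas '[{"fingers":0,"delta_pos":[0,0,25],"angular":[0,0,0]},{"fingers":0,"delta_pos":[0,0,42],"angular":[0,0,0]},{"fingers":0,"delta_pos":[0,0,49],"angular":[0,0,0]},{"fingers":0,"delta_pos":[-1,-2,56],"angular":[0,0,0]},{"fingers":0,"delta_pos":[-3,-5,64],"angular":[0,0,0]},{"fingers":0,"delta_pos":[-5,-8,72],"angular":[0,0,0]},{"fingers":0,"delta_pos":[-7,-12,80],"angular":[0,0,0]}]'

```text
clock: 23.5
tool_pos: [0.4476, -0.0761, 0.2088]
orientation: [179.8, -0.1, 63.0]
force: [3.3, -0.0, 3.4]
opening: 0.0002
gripper_force: 1.9
```

Emit:
apply_moves --deltas '[{"fingers":0,"delta_pos":[-2,-3,10],"angular":[0,0,0]},{"fingers":0,"delta_pos":[-3,-6,20],"angular":[0,0,0]},{"fingers":0,"delta_pos":[-4,-7,30],"angular":[0,0,0]},{"fingers":0,"delta_pos":[-5,-9,40],"angular":[0,0,0]},{"fingers":0,"delta_pos":[-6,-11,50],"angular":[0,0,0]},{"fingers":0,"delta_pos":[-7,-12,60],"angular":[0,0,0]},{"fingers":0,"delta_pos":[-8,-13,68],"angular":[0,0,0]},{"fingers":0,"delta_pos":[-8,-14,75],"angular":[0,0,0]},{"fingers":0,"delta_pos":[-8,-14,80],"angular":[0,0,0]}]'

```text
clock: 24.4
tool_pos: [0.4308, -0.0771, 0.1286]
orientation: [179.9, -0.0, 63.0]
force: [-1.1, 3.1, 13.6]
opening: 0.0001
gripper_force: 6.7
```

Emit:
apply_moves --deltas '[{"fingers":0,"delta_pos":[0,0,2],"angular":[0,0,0]},{"fingers":0,"delta_pos":[0,0,4],"angular":[0,0,0]},{"fingers":0,"delta_pos":[0,0,4],"angular":[0,0,0]},{"fingers":0,"delta_pos":[0,0,4],"angular":[0,0,0]}]'

```text
clock: 24.8
tool_pos: [0.4308, -0.0772, 0.126]
orientation: [179.9, -0.0, 63.0]
force: [-5.7, 4.5, 24.6]
opening: 0.0009
gripper_force: 12.6
```

The lever is at its bottom stop. Now I'll let it rise slowly along the arc.

Emit:
apply_moves --deltas '[{"fingers":0,"delta_pos":[0,0,-5],"angular":[0,0,0]},{"fingers":0,"delta_pos":[0,0,-11],"angular":[0,0,0]},{"fingers":0,"delta_pos":[0,0,-17],"angular":[0,0,0]},{"fingers":0,"delta_pos":[1,1,-23],"angular":[0,0,0]},{"fingers":0,"delta_pos":[1,2,-29],"angular":[0,0,0]},{"fingers":0,"delta_pos":[2,3,-35],"angular":[0,0,0]},{"fingers":0,"delta_pos":[2,4,-41],"angular":[0,0,0]},{"fingers":0,"delta_pos":[3,5,-47],"angular":[0,0,0]},{"fingers":0,"delta_pos":[4,7,-53],"angular":[0,0,0]},{"fingers":0,"delta_pos":[4,8,-58],"angular":[0,0,0]}]'

```text
clock: 25.8
tool_pos: [0.4386, -0.0771, 0.1825]
orientation: [-179.9, 0.0, 62.9]
force: [1.5, 3.6, 5.3]
opening: 0.0001
gripper_force: 2.3
```

Emit:
apply_moves --deltas '[{"fingers":0,"delta_pos":[1,2,-6],"angular":[0,0,0]},{"fingers":0,"delta_pos":[2,3,-12],"angular":[0,0,0]},{"fingers":0,"delta_pos":[3,5,-18],"angular":[0,0,0]},{"fingers":0,"delta_pos":[4,7,-24],"angular":[0,0,0]},{"fingers":0,"delta_pos":[5,9,-30],"angular":[0,0,0]},{"fingers":0,"delta_pos":[7,12,-36],"angular":[0,0,0]},{"fingers":0,"delta_pos":[8,14,-42],"angular":[0,0,0]},{"fingers":0,"delta_pos":[10,17,-48],"angular":[0,0,0]},{"fingers":0,"delta_pos":[11,18,-53],"angular":[0,0,0]},{"fingers":0,"delta_pos":[11,18,-57],"angular":[0,0,0]}]'

```text
clock: 26.8
tool_pos: [0.4616, -0.0755, 0.2402]
orientation: [179.9, -0.1, 62.9]
force: [3.8, -0.1, 0.9]
opening: 0.0005
gripper_force: 1.5
```

Emit:
apply_moves --deltas '[{"fingers":0,"delta_pos":[0,0,-4],"angular":[0,0,0]},{"fingers":0,"delta_pos":[0,0,-8],"angular":[0,0,0]},{"fingers":0,"delta_pos":[0,0,-12],"angular":[0,0,0]},{"fingers":0,"delta_pos":[0,0,-20],"angular":[0,0,0]},{"fingers":0,"delta_pos":[0,0,-50],"angular":[0,0,0]},{"fingers":0,"delta_pos":[0,0,-50],"angular":[0,0,0]}]'

```text
clock: 27.4
tool_pos: [0.4615, -0.0758, 0.2931]
orientation: [179.8, -0.1, 63.0]
force: [-0.6, 0.2, 0.7]
opening: 0.0002
gripper_force: 0.0
```

Emit:
apply_moves --deltas '[{"fingers":42,"delta_pos":[40,-1,0],"angular":[0,0,-8]},{"fingers":42,"delta_pos":[85,-3,0],"angular":[0,0,-16]},{"fingers":42,"delta_pos":[130,-4,0],"angular":[0,0,-24]},{"fingers":42,"delta_pos":[175,-6,0],"angular":[0,0,-30]},{"fingers":42,"delta_pos":[213,-7,0],"angular":[0,0,-30]},{"fingers":42,"delta_pos":[213,-7,0],"angular":[0,0,-30]},{"fingers":42,"delta_pos":[213,-7,45],"angular":[0,0,-30]},{"fingers":42,"delta_pos":[213,-7,90],"angular":[0,0,-30]},{"fingers":42,"delta_pos":[213,-7,135],"angular":[0,0,-30]},{"fingers":42,"delta_pos":[213,-7,170],"angular":[0,0,-30]}]'

```text
clock: 28.4
tool_pos: [0.5494, 0.1163, 0.1171]
orientation: [-179.9, 0.0, 92.9]
force: [-0.0, -0.4, -0.2]
opening: 0.0422
gripper_force: 0.0
```

Run:
```python
from h import *
o=ctrl.get_obs();print(o["tool_pos"],o["orientation"])
im=ctrl.snapshot("wrist")[:,:,::-1];s=ctrl.snapshot("side")[:,:,::-1]
cv2.imwrite("pics/w8.png",np.hstack([im[:,130:400],cv2.resize(s[130:290,220:340],(288,384),interpolation=2)]))
```

```text
[0.54935087 0.11632908 0.11709859] [-1.79861664e+02  4.15778045e-02  9.29044686e+01]
```

View pics/w8.png

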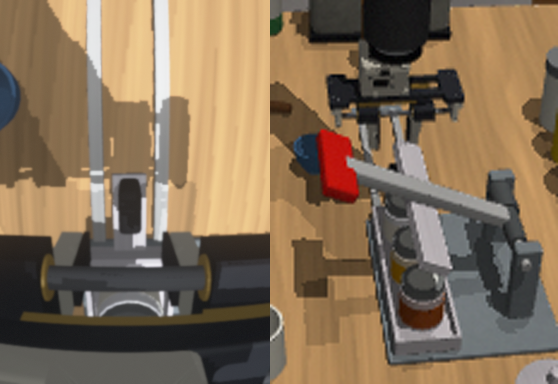

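The lids look pressed home, the lever is up, and the knob is at about column 260 (tool +3 mm). Pinch it and draw the tray out.

Emit:
apply_moves --deltas '[{"fingers":42,"delta_pos":[0,2.5,40],"angular":[0,0,0]},{"fingers":42,"delta_pos":[0,2.5,65],"angular":[0,0,0]},{"fingers":42,"delta_pos":[0,2.5,82],"angular":[0,0,0]},{"fingers":42,"delta_pos":[0,2.5,82],"angular":[0,0,0]},{"fingers":10,"delta_pos":[0,2.5,82],"angular":[0,0,0]},{"fingers":10,"delta_pos":[0,2.5,82],"angular":[0,0,0]},{"fingers":10,"delta_pos":[0,2.5,82],"angular":[0,0,0]},{"fingers":10,"delta_pos":[0,2.5,82],"angular":[0,0,0]}]'

```text
clock: 29.3
tool_pos: [0.5523, 0.1171, 0.0386]
orientation: [-179.9, 0.0, 92.9]
force: [-5.4, -1.0, 6.1]
opening: 0.0178
gripper_force: 30.0
```

Emit:
apply_moves --deltas '[{"fingers":10,"delta_pos":[3,0,0],"angular":[0,0,0]},{"fingers":10,"delta_pos":[8,0,0],"angular":[0,0,0]},{"fingers":10,"delta_pos":[16,0,0],"angular":[0,0,0]},{"fingers":10,"delta_pos":[26,0,0],"angular":[0,0,0]},{"fingers":10,"delta_pos":[38,0,0],"angular":[0,0,0]},{"fingers":10,"delta_pos":[50,0,0],"angular":[0,0,0]},{"fingers":10,"delta_pos":[62,0,0],"angular":[0,0,0]},{"fingers":10,"delta_pos":[74,0,0],"angular":[0,0,0]},{"fingers":10,"delta_pos":[86,0,0],"angular":[0,0,0]},{"fingers":10,"delta_pos":[98,0,0],"angular":[0,0,0]}]'

```text
clock: 30.3
tool_pos: [0.5464, 0.2144, 0.0386]
orientation: [-179.8, 0.1, 92.9]
force: [-8.8, -3.5, 12.3]
opening: 0.0178
gripper_force: 30.0
```

Emit:
apply_moves --deltas '[{"fingers":10,"delta_pos":[12,0,0],"angular":[0,0,0]},{"fingers":10,"delta_pos":[24,0,0],"angular":[0,0,0]},{"fingers":10,"delta_pos":[36,0,0],"angular":[0,0,0]},{"fingers":10,"delta_pos":[48,0,0],"angular":[0,0,0]},{"fingers":10,"delta_pos":[60,0,0],"angular":[0,0,0]},{"fingers":10,"delta_pos":[72,0,0],"angular":[0,0,0]},{"fingers":10,"delta_pos":[84,0,0],"angular":[0,0,0]},{"fingers":10,"delta_pos":[96,0,0],"angular":[0,0,0]},{"fingers":10,"delta_pos":[108,0,0],"angular":[0,0,0]},{"fingers":10,"delta_pos":[118,0,0],"angular":[0,0,0]}]'

```text
clock: 31.3
tool_pos: [0.5392, 0.332, 0.0386]
orientation: [-179.7, 0.2, 92.9]
force: [-15.7, -4.1, 14.8]
opening: 0.018
gripper_force: 30.0
```

Emit:
apply_moves --deltas '[{"fingers":10,"delta_pos":[8,0,0],"angular":[0,0,0]},{"fingers":10,"delta_pos":[15,0,0],"angular":[0,0,0]},{"fingers":10,"delta_pos":[21,0,0],"angular":[0,0,0]},{"fingers":10,"delta_pos":[27,0,0],"angular":[0,0,0]},{"fingers":10,"delta_pos":[33,0,0],"angular":[0,0,0]},{"fingers":10,"delta_pos":[38,0,0],"angular":[0,0,0]},{"fingers":10,"delta_pos":[42,0,0],"angular":[0,0,0]},{"fingers":10,"delta_pos":[45,0,0],"angular":[0,0,0]},{"fingers":10,"delta_pos":[47,0,0],"angular":[0,0,0]}]'

```text
clock: 32.2
tool_pos: [0.5364, 0.3759, 0.0385]
orientation: [-179.6, 0.4, 93.0]
force: [-11.7, -17.7, 17.9]
opening: 0.018
gripper_force: 30.1
```

Emit:
apply_moves --deltas '[{"fingers":10,"delta_pos":[2,-3,0],"angular":[0,0,0]},{"fingers":10,"delta_pos":[3,-3,0],"angular":[0,0,0]},{"fingers":10,"delta_pos":[3,-3,0],"angular":[0,0,0]},{"fingers":45,"delta_pos":[0,-2,0],"angular":[0,0,0]},{"fingers":45,"delta_pos":[0,-2,0],"angular":[0,0,0]},{"fingers":45,"delta_pos":[0,-2,0],"angular":[0,0,0]},{"fingers":45,"delta_pos":[0,-2,-30],"angular":[0,0,0]},{"fingers":45,"delta_pos":[0,-2,-70],"angular":[0,0,0]},{"fingers":87,"delta_pos":[0,-2,-110],"angular":[0,0,0]},{"fingers":87,"delta_pos":[0,-2,-145],"angular":[0,0,0]}]'

```text
clock: 33.2
tool_pos: [0.5379, 0.3809, 0.185]
orientation: [179.9, -0.1, 93.0]
force: [0.6, -0.3, -0.4]
opening: 0.0558
gripper_force: 0.0
```

Emit:
apply_moves --deltas '[{"fingers":87,"delta_pos":[-35,0,0],"angular":[0,0,0]},{"fingers":87,"delta_pos":[-75,0,0],"angular":[0,0,0]},{"fingers":87,"delta_pos":[-105,0,0],"angular":[0,0,0]},{"fingers":87,"delta_pos":[-105,0,0],"angular":[0,0,0]},{"fingers":87,"delta_pos":[-105,0,0],"angular":[0,0,0]}]'

```text
clock: 33.7
tool_pos: [0.5435, 0.2752, 0.1831]
orientation: [179.9, -0.1, 92.9]
force: [-0.1, 0.0, 0.1]
opening: 0.0865
gripper_force: 0.0
```

Run:
```python
from h import *
o=ctrl.get_obs();print(o["tool_pos"])
def circ(cam,im,box,z,rr,obs=None):
    x0,y0,x1,y1=box
    g=cv2.GaussianBlur(cv2.cvtColor(im,cv2.COLOR_RGB2GRAY)[y0:y1,x0:x1],(3,3),0)
    k=4 if cam=="top" else 1
    g=cv2.resize(g,None,fx=k,fy=k,interpolation=cv2.INTER_CUBIC)
    c=cv2.HoughCircles(g,cv2.HOUGH_GRADIENT,1.5,rr[0]*k*1.5,param1=80,param2=22,minRadius=int(rr[0]*k),maxRadius=int(rr[1]*k))
    for u,v,r in ([] if c is None else c[0][:6]): print(cam,(u/k+x0).round(1),(v/k+y0).round(1),(r/k).round(1),pt(cam,u/k+x0,v/k+y0,z,obs).round(3))
w=ctrl.snapshot("wrist");circ("wrist",w,(150,60,370,260),.09,(24,40),o)
t=ctrl.snapshot("top");circ("top",t,(170,165,290,220),.09,(7,11))
cv2.imwrite("pics/w9.png",np.vstack([w[60:384,100:420],cv2.resize(t[150:250,150:300],(320,213))])[:,:,::-1])
```

```text
[0.54352047 0.27515247 0.18314742]
wrist 254.2 198.8 30.9 [0.542 0.276 0.09 ]
wrist 249.8 158.2 37.5 [0.537 0.312 0.09 ]
wrist 186.8 174.8 32.4 [0.482 0.295 0.09 ]
wrist 272.2 120.8 37.5 [0.554 0.345 0.09 ]
wrist 248.2 245.2 26.0 [0.539 0.23  0.09 ]
wrist 204.8 119.2 28.8 [0.497 0.344 0.09 ]
top 247.1 185.1 8.3 [0.553 0.113 0.09 ]
top 223.4 192.6 10.4 [0.534 0.192 0.09 ]
top 190.8 177.2 9.5 [0.593 0.296 0.09 ]
top 200.9 195.2 8.6 [0.53  0.265 0.09 ]
top 210.3 173.4 10.8 [0.601 0.232 0.09 ]
top 273.7 176.8 10.0 [0.575 0.024 0.09 ]
```

View pics/w9.png

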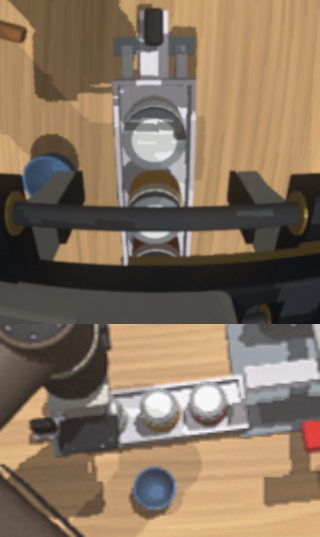

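All three jars stand in the tray: A at (.542,.275), B at about (.547,.192), C at about (.552,.115). Next I'll carry A to the far slot of the rack at about (.538,−.374), travelling at z = .30 to clear the lever.

Emit:
apply_moves --deltas '[{"fingers":87,"delta_pos":[0,-1,45],"angular":[0,0,0]},{"fingers":87,"delta_pos":[0,-1,90],"angular":[0,0,0]},{"fingers":87,"delta_pos":[0,-1,120],"angular":[0,0,0]},{"fingers":87,"delta_pos":[0,-1,138],"angular":[0,0,0]},{"fingers":87,"delta_pos":[0,-1,138],"angular":[0,0,0]},{"fingers":50,"delta_pos":[0,-1,138],"angular":[0,0,0]},{"fingers":50,"delta_pos":[0,-1,138],"angular":[0,0,0]},{"fingers":50,"delta_pos":[0,-1,138],"angular":[0,0,0]},{"fingers":50,"delta_pos":[0,-1,138],"angular":[0,0,0]},{"fingers":50,"delta_pos":[0,-1,138],"angular":[0,0,0]}]'

```text
clock: 34.8
tool_pos: [0.5426, 0.2754, 0.0457]
orientation: [179.9, -0.1, 92.9]
force: [-1.0, 0.2, 4.6]
opening: 0.0592
gripper_force: 30.0
```

Emit:
apply_moves --deltas '[{"fingers":50,"delta_pos":[0,0,-30],"angular":[0,0,0]},{"fingers":50,"delta_pos":[0,0,-70],"angular":[0,0,0]},{"fingers":50,"delta_pos":[0,0,-115],"angular":[0,0,0]},{"fingers":50,"delta_pos":[0,0,-160],"angular":[0,0,0]},{"fingers":50,"delta_pos":[0,0,-205],"angular":[0,0,0]},{"fingers":50,"delta_pos":[0,0,-250],"angular":[0,0,0]},{"fingers":50,"delta_pos":[-30,0,-260],"angular":[0,0,0]},{"fingers":50,"delta_pos":[-75,0,-260],"angular":[0,0,0]},{"fingers":50,"delta_pos":[-120,0,-260],"angular":[0,0,0]},{"fingers":50,"delta_pos":[-168,0,-260],"angular":[0,0,0]}]'

```text
clock: 35.8
tool_pos: [0.5502, 0.1058, 0.3044]
orientation: [-180.0, -0.0, 93.0]
force: [1.5, 1.2, -3.1]
opening: 0.0598
gripper_force: 30.0
```

Emit:
apply_moves --deltas '[{"fingers":50,"delta_pos":[-48,-4,0],"angular":[0,0,5]},{"fingers":50,"delta_pos":[-96,-8,0],"angular":[0,0,11]},{"fingers":50,"delta_pos":[-144,-12,0],"angular":[0,0,17]},{"fingers":50,"delta_pos":[-192,-16,0],"angular":[0,0,23]},{"fingers":50,"delta_pos":[-240,-20,0],"angular":[0,0,29]},{"fingers":50,"delta_pos":[-288,-24,0],"angular":[0,0,35]},{"fingers":50,"delta_pos":[-336,-28,0],"angular":[0,0,41]},{"fingers":50,"delta_pos":[-384,-32,0],"angular":[0,0,47]},{"fingers":50,"delta_pos":[-432,-36,0],"angular":[0,0,53]},{"fingers":50,"delta_pos":[-480,-39,0],"angular":[0,0,53]}]'

```text
clock: 36.8
tool_pos: [0.5358, -0.376, 0.3043]
orientation: [-180.0, -0.0, 39.7]
force: [1.4, 1.0, -1.3]
opening: 0.0595
gripper_force: 30.0
```

Emit:
apply_moves --deltas '[{"fingers":50,"delta_pos":[0,0,30],"angular":[0,0,0]},{"fingers":50,"delta_pos":[0,0,70],"angular":[0,0,0]},{"fingers":50,"delta_pos":[0,0,110],"angular":[0,0,0]},{"fingers":50,"delta_pos":[0,0,150],"angular":[0,0,0]},{"fingers":50,"delta_pos":[0,0,150],"angular":[0,0,0]}]'

```text
clock: 37.3
tool_pos: [0.5325, -0.3722, 0.1481]
orientation: [-179.4, 0.2, 39.9]
force: [-0.6, -0.6, -3.2]
opening: 0.0598
gripper_force: 30.0
```

Run:
```python
from h import *
o=ctrl.get_obs();print(o["tool_pos"],o["opening"],o["joint_pos"].round(1))
w=ctrl.snapshot("wrist");cv2.imwrite("pics/w10.png",w[:,:,::-1])
t=ctrl.snapshot("top")
# rack: reddish-brown wood, from side camera (unblocked)
s=ctrl.snapshot("side")
hsv=cv2.cvtColor(s,cv2.COLOR_RGB2HSV);print(hsv[322,[215,230,285,300]],hsv[360,100])
m=((hsv[...,0]<13)&(hsv[...,1]>110)&(hsv[...,2]<170)).astype(np.uint8)
n,l,st,c=cv2.connectedComponentsWithStats(cv2.morphologyEx(m,cv2.MORPH_CLOSE,np.ones((5,5))))
i=1+st[1:,4].argmax();print(st[i])
b=cv2.boxPoints(cv2.minAreaRect(np.argwhere(l==i)[:,::-1].astype(np.float32)))
for p in b: print(p,pt("side",*p,.024).round(3))
```

```text
[ 0.53253173 -0.37224883  0.14806875] 0.0598487313385367 [-1.790e+01  2.180e+01 -8.100e+00 -1.000e-01 -6.080e+01  1.478e+02]
[[ 13 168 167]
 [ 13 163 169]
 [ 13 165  96]
 [ 13 165 170]] [ 16 124 187]
[  75   73   31   94 1089]
[71.843925 73.48555 ] [-0.712  1.629  0.024]
[94.23699 70.04047] [-0.575  1.687  0.024]
[108.653175 163.74568 ] [-0.153  0.464  0.024]
[ 86.26011 167.19077] [-0.245  0.441  0.024]
```

Run:
```python
from h import *
for u,v in((209,307),(306,308),(308,340),(205,339)): print(pt("side",u,v,.024).round(3))
s=cv2.imread("pics/side0.png");h=cv2.cvtColor(s,cv2.COLOR_BGR2HSV)
m=((h[...,0]<15)&(h[...,1]>140)&(h[...,2]<185)).astype(np.uint8)
n,l,st,c=cv2.connectedComponentsWithStats(cv2.morphologyEx(m,cv2.MORPH_CLOSE,np.ones((3,3))))
for i in range(1,n):
    if st[i,4]>1500: 
        print(st[i]);k=np.argwhere(l==i)[:,::-1]
        for d in((1,1),(1,-1),(-1,1),(-1,-1)):
            p=k[(k@np.array(d)).argmax()];print(p,pt("side",*p,.024 if d[1]<0 else 0).round(3))
```

```text
[ 0.339 -0.315  0.024]
[ 0.617 -0.331  0.024]
[ 0.608 -0.43   0.024]
[ 0.334 -0.416  0.024]
[  76   56   33  111 1552]
[100 163] [-0.21  0.51  0.  ]
[79 56] [-0.786  2.008  0.024]
[ 92 166] [-0.24   0.487 -0.   ]
[79 56] [-0.786  2.008  0.024]
[ 330  121  182   86 1840]
[511 206] [1.479 0.115 0.   ]
[444 121] [1.503 0.783 0.024]
[330 130] [0.905 0.764 0.   ]
[330 124] [0.906 0.784 0.024]
[ 204  306  106   41 3859]
[308 345] [ 0.61 -0.43  0.  ]
[306 308] [ 0.617 -0.331  0.024]
[205 343] [ 0.332 -0.413  0.   ]
[210 306] [ 0.342 -0.312  0.024]
```

Both views put the rack centre at (.475,−.372). Lower and release A, then return over B.

Emit:
apply_moves --deltas '[{"fingers":50,"delta_pos":[1,5,40],"angular":[0,0,0]},{"fingers":50,"delta_pos":[1,5,80],"angular":[0,0,0]},{"fingers":50,"delta_pos":[1,5,104],"angular":[0,0,0]},{"fingers":50,"delta_pos":[1,5,115],"angular":[0,0,0]},{"fingers":50,"delta_pos":[1,5,115],"angular":[0,0,0]},{"fingers":87,"delta_pos":[1,5,115],"angular":[0,0,0]},{"fingers":87,"delta_pos":[1,5,115],"angular":[0,0,0]},{"fingers":87,"delta_pos":[1,5,115],"angular":[0,0,0]},{"fingers":87,"delta_pos":[1,5,115],"angular":[0,0,0]}]'

```text
clock: 38.35
tool_pos: [0.5412, -0.3776, 0.0409]
orientation: [179.9, -0.1, 39.9]
force: [-0.1, -0.6, -0.5]
opening: 0.0841
gripper_force: 0.0
```

Emit:
apply_moves --deltas '[{"fingers":87,"delta_pos":[0,0,-30],"angular":[0,0,0]},{"fingers":87,"delta_pos":[0,0,-80],"angular":[0,0,0]},{"fingers":87,"delta_pos":[0,0,-130],"angular":[0,0,0]},{"fingers":87,"delta_pos":[0,0,-180],"angular":[0,0,0]},{"fingers":87,"delta_pos":[0,0,-225],"angular":[0,0,0]},{"fingers":87,"delta_pos":[0,0,-267],"angular":[0,0,0]},{"fingers":87,"delta_pos":[31,-36,-267],"angular":[0,0,-6]},{"fingers":87,"delta_pos":[62,-72,-267],"angular":[0,0,-12]},{"fingers":87,"delta_pos":[93,-108,-267],"angular":[0,0,-18]},{"fingers":87,"delta_pos":[124,-143,-267],"angular":[0,0,-24]}]'

```text
clock: 39.35
tool_pos: [0.5434, -0.1865, 0.3073]
orientation: [179.9, -0.0, 64.2]
force: [0.6, 0.7, 0.3]
opening: 0.0867
gripper_force: 0.0
```

Emit:
apply_moves --deltas '[{"fingers":87,"delta_pos":[43,-20,0],"angular":[0,0,-4]},{"fingers":87,"delta_pos":[86,-40,0],"angular":[0,0,-8]},{"fingers":87,"delta_pos":[129,-60,0],"angular":[0,0,-12]},{"fingers":87,"delta_pos":[172,-80,0],"angular":[0,0,-16]},{"fingers":87,"delta_pos":[215,-100,0],"angular":[0,0,-20]},{"fingers":87,"delta_pos":[258,-120,0],"angular":[0,0,-24]},{"fingers":87,"delta_pos":[301,-140,0],"angular":[0,0,-29]},{"fingers":87,"delta_pos":[344,-160,30],"angular":[0,0,-29]},{"fingers":87,"delta_pos":[344,-160,75],"angular":[0,0,-29]},{"fingers":87,"delta_pos":[344,-160,117],"angular":[0,0,-29]}]'

```text
clock: 40.35
tool_pos: [0.5508, 0.1931, 0.1884]
orientation: [179.9, -0.1, 93.1]
force: [-0.0, 0.8, -0.7]
opening: 0.0872
gripper_force: 0.0
```

```bash
cat >> h.py <<'E'
def check(zl=.09):
    o=ctrl.get_obs();print(o["tool_pos"].round(4),o["orientation"].round(1))
    w=ctrl.snapshot("wrist");g=cv2.GaussianBlur(cv2.cvtColor(w,cv2.COLOR_RGB2GRAY)[140:262,200:310],(3,3),0)
    c=cv2.HoughCircles(g,cv2.HOUGH_GRADIENT,1.5,15,param1=80,param2=18,minRadius=24,maxRadius=38)
    for u,v,r in ([] if c is None else c[0][:3]): print((u+200).round(),(v+140).round(),r.round(1),pt("wrist",u+200,v+140,zl,o).round(3))
    im,r=lids();[print(x[0][2:],x[1],x[2]) for x in r if 170<x[1][0]<430 and x[2][0]<.62 and x[2][0]>.3]
E
python3 - <<'E'
from h import *
check()
s=ctrl.snapshot("side");p=s[285:350,195:315];cv2.imwrite("pics/s11.png",p[:,:,::-1])
im,r=lids("side",z=.076);[print("side",x[0],x[1],x[2]) for x in r if 190<x[1][0]<320 and x[1][1]>250]
E
```

```text
[0.5508 0.1931 0.1884] [ 1.799e+02 -1.000e-01  9.310e+01]
252.0 198.0 32.1 [0.547 0.193 0.09 ]
256.0 225.0 37.0 [0.553 0.167 0.09 ]
238.0 210.0 37.0 [0.536 0.181 0.09 ]
(np.int32(170), np.int32(83), np.int32(5544)) [277.5 170.9] [0.598 0.009 0.077]
(np.int32(22), np.int32(20), np.int32(324)) [392.6 181.1] [ 0.537 -0.368  0.077]
(np.int32(35), np.int32(24), np.int32(495)) [344.4 240.9] [ 0.351 -0.188  0.077]
side (np.int32(266), np.int32(243), np.int32(76), np.int32(38), np.int32(1698)) [301.5 263.6] [ 0.617 -0.21   0.076]
side (np.int32(202), np.int32(254), np.int32(24), np.int32(35), np.int32(583)) [214.3 271.9] [ 0.355 -0.23   0.076]
side (np.int32(273), np.int32(305), np.int32(20), np.int32(17), np.int32(280)) [282.1 313. ] [ 0.542 -0.381  0.076]
side (np.int32(277), np.int32(324), np.int32(15), np.int32(13), np.int32(147)) [284.3 330.1] [ 0.543 -0.432  0.076]
```

A stands in the rack at about (.540,−.375), and B is at (.547,.193). Grasp B and carry it to the middle rack slot.

Emit:
apply_moves --deltas '[{"fingers":87,"delta_pos":[0,-3.5,45],"angular":[0,0,0]},{"fingers":87,"delta_pos":[0,-3.5,90],"angular":[0,0,0]},{"fingers":87,"delta_pos":[0,-3.5,127],"angular":[0,0,0]},{"fingers":87,"delta_pos":[0,-3.5,145],"angular":[0,0,0]},{"fingers":87,"delta_pos":[0,-3.5,145],"angular":[0,0,0]},{"fingers":50,"delta_pos":[0,-3.5,145],"angular":[0,0,0]},{"fingers":50,"delta_pos":[0,-3.5,145],"angular":[0,0,0]},{"fingers":50,"delta_pos":[0,-3.5,145],"angular":[0,0,0]},{"fingers":50,"delta_pos":[0,-3.5,145],"angular":[0,0,0]},{"fingers":50,"delta_pos":[0,-3.5,145],"angular":[0,0,0]}]'

```text
clock: 41.55
tool_pos: [0.548, 0.1913, 0.0458]
orientation: [179.9, -0.0, 93.0]
force: [-2.9, 0.1, 7.5]
opening: 0.0597
gripper_force: 30.0
```

Emit:
apply_moves --deltas '[{"fingers":50,"delta_pos":[0,0,-30],"angular":[0,0,0]},{"fingers":50,"delta_pos":[0,0,-70],"angular":[0,0,0]},{"fingers":50,"delta_pos":[0,0,-115],"angular":[0,0,0]},{"fingers":50,"delta_pos":[0,0,-160],"angular":[0,0,0]},{"fingers":50,"delta_pos":[0,0,-210],"angular":[0,0,0]},{"fingers":50,"delta_pos":[0,0,-260],"angular":[0,0,0]},{"fingers":50,"delta_pos":[-40,-8,-260],"angular":[0,0,0]},{"fingers":50,"delta_pos":[-88,-18,-260],"angular":[0,0,0]},{"fingers":50,"delta_pos":[-138,-28,-260],"angular":[0,0,0]},{"fingers":50,"delta_pos":[-188,-38,-260],"angular":[0,0,0]}]'

```text
clock: 42.55
tool_pos: [0.5187, 0.0018, 0.3048]
orientation: [180.0, -0.0, 93.0]
force: [0.6, -0.7, -1.0]
opening: 0.0592
gripper_force: 30.0
```

Emit:
apply_moves --deltas '[{"fingers":50,"delta_pos":[-46,-9,0],"angular":[0,0,6]},{"fingers":50,"delta_pos":[-92,-18,0],"angular":[0,0,13]},{"fingers":50,"delta_pos":[-139,-28,0],"angular":[0,0,20]},{"fingers":50,"delta_pos":[-186,-37,0],"angular":[0,0,27]},{"fingers":50,"delta_pos":[-232,-46,0],"angular":[0,0,34]},{"fingers":50,"delta_pos":[-278,-55,0],"angular":[0,0,41]},{"fingers":50,"delta_pos":[-325,-65,0],"angular":[0,0,48]},{"fingers":50,"delta_pos":[-371,-75,0],"angular":[0,0,53]},{"fingers":50,"delta_pos":[-371,-75,40],"angular":[0,0,53]},{"fingers":50,"delta_pos":[-371,-75,90],"angular":[0,0,53]}]'

```text
clock: 43.55
tool_pos: [0.4642, -0.3733, 0.2154]
orientation: [179.8, -0.1, 39.8]
force: [2.3, 0.8, -3.3]
opening: 0.0599
gripper_force: 30.0
```

Emit:
apply_moves --deltas '[{"fingers":50,"delta_pos":[0,0,30],"angular":[0,0,0]},{"fingers":50,"delta_pos":[0,0,60],"angular":[0,0,0]},{"fingers":50,"delta_pos":[0,0,60],"angular":[0,0,0]}]'

```text
clock: 43.85
tool_pos: [0.461, -0.3696, 0.1502]
orientation: [-179.6, 0.2, 39.9]
force: [-0.5, 1.1, -1.8]
opening: 0.0597
gripper_force: 30.0
```

Emit:
apply_moves --deltas '[{"fingers":50,"delta_pos":[0,0,40],"angular":[0,0,0]},{"fingers":50,"delta_pos":[0,0,80],"angular":[0,0,0]},{"fingers":50,"delta_pos":[0,0,108],"angular":[0,0,0]},{"fingers":50,"delta_pos":[0,0,122],"angular":[0,0,0]},{"fingers":50,"delta_pos":[0,0,122],"angular":[0,0,0]},{"fingers":87,"delta_pos":[0,0,122],"angular":[0,0,0]},{"fingers":87,"delta_pos":[0,0,122],"angular":[0,0,0]},{"fingers":87,"delta_pos":[0,0,122],"angular":[0,0,0]},{"fingers":87,"delta_pos":[0,0,122],"angular":[0,0,0]}]'

```text
clock: 44.75
tool_pos: [0.4643, -0.3713, 0.0335]
orientation: [179.9, -0.0, 39.9]
force: [0.3, -0.2, -0.7]
opening: 0.0843
gripper_force: 0.0
```

Emit:
apply_moves --deltas '[{"fingers":87,"delta_pos":[0,0,-30],"angular":[0,0,0]},{"fingers":87,"delta_pos":[0,0,-80],"angular":[0,0,0]},{"fingers":87,"delta_pos":[0,0,-130],"angular":[0,0,0]},{"fingers":87,"delta_pos":[0,0,-180],"angular":[0,0,0]},{"fingers":87,"delta_pos":[0,0,-225],"angular":[0,0,0]},{"fingers":87,"delta_pos":[0,0,-270],"angular":[0,0,0]},{"fingers":87,"delta_pos":[34,-29,-270],"angular":[0,0,-6]},{"fingers":87,"delta_pos":[69,-58,-270],"angular":[0,0,-12]},{"fingers":87,"delta_pos":[104,-87,-270],"angular":[0,0,-18]},{"fingers":87,"delta_pos":[138,-115,-270],"angular":[0,0,-24]}]'

```text
clock: 45.75
tool_pos: [0.4956, -0.1928, 0.3032]
orientation: [179.9, -0.0, 64.2]
force: [0.6, 0.3, -0.2]
opening: 0.087
gripper_force: 0.0
```

Emit:
apply_moves --deltas '[{"fingers":87,"delta_pos":[43,-12,0],"angular":[0,0,-4]},{"fingers":87,"delta_pos":[86,-24,0],"angular":[0,0,-8]},{"fingers":87,"delta_pos":[129,-36,0],"angular":[0,0,-12]},{"fingers":87,"delta_pos":[172,-48,0],"angular":[0,0,-17]},{"fingers":87,"delta_pos":[216,-61,0],"angular":[0,0,-22]},{"fingers":87,"delta_pos":[260,-74,0],"angular":[0,0,-27]},{"fingers":87,"delta_pos":[303,-86,0],"angular":[0,0,-29]},{"fingers":87,"delta_pos":[303,-86,0],"angular":[0,0,-29]},{"fingers":87,"delta_pos":[303,-86,50],"angular":[0,0,-29]},{"fingers":87,"delta_pos":[303,-86,100],"angular":[0,0,-29]}]'

```text
clock: 46.75
tool_pos: [0.5523, 0.1165, 0.203]
orientation: [179.8, -0.1, 93.0]
force: [0.6, 0.1, -2.0]
opening: 0.0871
gripper_force: 0.0
```

Run:
```python
from h import *
check()
```

```text
[0.5523 0.1165 0.203 ] [ 1.798e+02 -1.000e-01  9.300e+01]
253.0 192.0 32.1 [0.55  0.118 0.09 ]
253.0 214.0 35.4 [0.552 0.095 0.09 ]
252.0 174.0 37.0 [0.548 0.135 0.09 ]
(np.int32(149), np.int32(79), np.int32(4696)) [285.9 168.1] [ 0.605 -0.02   0.077]
(np.int32(22), np.int32(20), np.int32(324)) [392.7 181.1] [ 0.537 -0.368  0.077]
(np.int32(18), np.int32(17), np.int32(249)) [395.7 202.5] [ 0.465 -0.369  0.077]
(np.int32(25), np.int32(7), np.int32(87)) [277.2 198.9] [0.503 0.017 0.077]
(np.int32(35), np.int32(24), np.int32(499)) [344.3 240.9] [ 0.351 -0.188  0.077]
```

C is at (.551,.117). Carry it to the near slot at about (.387,−.366).

Emit:
apply_moves --deltas '[{"fingers":87,"delta_pos":[0,-1,45],"angular":[0,0,0]},{"fingers":87,"delta_pos":[0,-1,90],"angular":[0,0,0]},{"fingers":87,"delta_pos":[0,-1,135],"angular":[0,0,0]},{"fingers":87,"delta_pos":[0,-1,158],"angular":[0,0,0]},{"fingers":87,"delta_pos":[0,-1,158],"angular":[0,0,0]},{"fingers":50,"delta_pos":[0,-1,158],"angular":[0,0,0]},{"fingers":50,"delta_pos":[0,-1,158],"angular":[0,0,0]},{"fingers":50,"delta_pos":[0,-1,158],"angular":[0,0,0]},{"fingers":50,"delta_pos":[0,-1,158],"angular":[0,0,0]},{"fingers":50,"delta_pos":[0,-1,158],"angular":[0,0,0]}]'

```text
clock: 47.85
tool_pos: [0.5515, 0.116, 0.0461]
orientation: [179.9, -0.0, 93.0]
force: [-1.6, 0.6, 8.0]
opening: 0.0593
gripper_force: 30.0
```

Emit:
apply_moves --deltas '[{"fingers":50,"delta_pos":[0,0,-30],"angular":[0,0,0]},{"fingers":50,"delta_pos":[0,0,-70],"angular":[0,0,0]},{"fingers":50,"delta_pos":[0,0,-115],"angular":[0,0,0]},{"fingers":50,"delta_pos":[0,0,-160],"angular":[0,0,0]},{"fingers":50,"delta_pos":[0,0,-210],"angular":[0,0,0]},{"fingers":50,"delta_pos":[0,0,-260],"angular":[0,0,0]},{"fingers":50,"delta_pos":[-40,-16,-260],"angular":[0,0,0]},{"fingers":50,"delta_pos":[-82,-33,-260],"angular":[0,0,0]},{"fingers":50,"delta_pos":[-125,-50,-260],"angular":[0,0,0]},{"fingers":50,"delta_pos":[-168,-67,-260],"angular":[0,0,0]}]'

```text
clock: 48.85
tool_pos: [0.491, -0.0569, 0.3047]
orientation: [180.0, -0.0, 93.0]
force: [1.2, -0.2, -1.9]
opening: 0.06
gripper_force: 30.0
```

Emit:
apply_moves --deltas '[{"fingers":50,"delta_pos":[-43,-17,0],"angular":[0,0,6]},{"fingers":50,"delta_pos":[-86,-34,0],"angular":[0,0,13]},{"fingers":50,"delta_pos":[-130,-52,0],"angular":[0,0,20]},{"fingers":50,"delta_pos":[-174,-70,0],"angular":[0,0,27]},{"fingers":50,"delta_pos":[-218,-87,0],"angular":[0,0,34]},{"fingers":50,"delta_pos":[-262,-105,0],"angular":[0,0,41]},{"fingers":50,"delta_pos":[-305,-122,0],"angular":[0,0,48]},{"fingers":50,"delta_pos":[-305,-122,0],"angular":[0,0,53]},{"fingers":50,"delta_pos":[-305,-122,45],"angular":[0,0,53]},{"fingers":50,"delta_pos":[-305,-122,90],"angular":[0,0,53]}]'

```text
clock: 49.85
tool_pos: [0.3861, -0.3671, 0.2144]
orientation: [179.9, -0.1, 39.8]
force: [1.0, -0.2, -3.0]
opening: 0.0599
gripper_force: 30.0
```

Emit:
apply_moves --deltas '[{"fingers":50,"delta_pos":[0,0,30],"angular":[0,0,0]},{"fingers":50,"delta_pos":[0,0,60],"angular":[0,0,0]},{"fingers":50,"delta_pos":[0,0,60],"angular":[0,0,0]},{"fingers":50,"delta_pos":[0,0,60],"angular":[0,0,0]}]'

```text
clock: 50.25
tool_pos: [0.3861, -0.3666, 0.1551]
orientation: [-180.0, 0.0, 40.0]
force: [0.7, -0.5, -0.6]
opening: 0.0591
gripper_force: 30.0
```

Lower to .033, release, and retreat upward.

Emit:
apply_moves --deltas '[{"fingers":50,"delta_pos":[0,0,40],"angular":[0,0,0]},{"fingers":50,"delta_pos":[0,0,80],"angular":[0,0,0]},{"fingers":50,"delta_pos":[0,0,108],"angular":[0,0,0]},{"fingers":50,"delta_pos":[0,0,122],"angular":[0,0,0]},{"fingers":50,"delta_pos":[0,0,122],"angular":[0,0,0]},{"fingers":87,"delta_pos":[0,0,122],"angular":[0,0,0]},{"fingers":87,"delta_pos":[0,0,122],"angular":[0,0,0]},{"fingers":87,"delta_pos":[0,0,122],"angular":[0,0,0]},{"fingers":87,"delta_pos":[0,0,122],"angular":[0,0,0]}]'

```text
clock: 51.15
tool_pos: [0.3867, -0.3667, 0.0335]
orientation: [179.9, -0.0, 39.9]
force: [-0.2, 0.2, 0.1]
opening: 0.0845
gripper_force: 0.0
```

Emit:
apply_moves --deltas '[{"fingers":87,"delta_pos":[0,0,-30],"angular":[0,0,0]},{"fingers":87,"delta_pos":[0,0,-80],"angular":[0,0,0]},{"fingers":87,"delta_pos":[0,0,-130],"angular":[0,0,0]},{"fingers":87,"delta_pos":[0,0,-180],"angular":[0,0,0]},{"fingers":87,"delta_pos":[0,0,-225],"angular":[0,0,0]},{"fingers":87,"delta_pos":[0,0,-270],"angular":[0,0,0]},{"fingers":87,"delta_pos":[40,-35,-270],"angular":[0,0,0]},{"fingers":87,"delta_pos":[80,-70,-270],"angular":[0,0,0]},{"fingers":87,"delta_pos":[110,-100,-270],"angular":[0,0,0]},{"fingers":87,"delta_pos":[110,-100,-270],"angular":[0,0,0]}]'

```text
clock: 52.15
tool_pos: [0.4067, -0.215, 0.3036]
orientation: [179.9, -0.1, 40.2]
force: [-0.4, 0.5, 0.7]
opening: 0.087
gripper_force: 0.0
```

Run:
```python
from h import *
check(.076)
im,r=lids("side",z=.076);[print("side",x[0],x[1],x[2]) for x in r if 190<x[1][0]<320 and x[1][1]>250]
t=ctrl.snapshot("top");h=cv2.cvtColor(t,cv2.COLOR_RGB2HSV)
m=(t.max(2)<40)[180:205,165:215];v=np.argwhere(m).mean(0)+[180,165];print("knob",v,m.sum(),pt("top",v[1],v[0],.064).round(3))
m=(((h[...,0]<6)|(h[...,0]>174))&(h[...,1]>180)&(h[...,2]>100));v=np.argwhere(m).mean(0);print("pad",v,m.sum())
m=((h[...,0]>98)&(h[...,0]<125)&(h[...,1]>120))[205:250,200:245];v=np.argwhere(m).mean(0)+[205,200];print("salt",v,pt("top",v[1],v[0],.05).round(3))
```

```text
[ 0.4067 -0.215   0.3036] [ 1.799e+02 -1.000e-01  4.020e+01]
234.0 174.0 30.3 [ 0.383 -0.196  0.076]
259.0 195.0 30.3 [ 0.383 -0.241  0.076]
219.0 190.0 26.7 [ 0.352 -0.195  0.076]
(np.int32(106), np.int32(79), np.int32(3084)) [234.1 183.7] [0.564 0.156 0.077]
(np.int32(9), np.int32(42), np.int32(234)) [345.4 176.4] [ 0.564 -0.214  0.077]
(np.int32(24), np.int32(20), np.int32(145)) [372.9 215. ] [ 0.429 -0.29   0.077]
(np.int32(19), np.int32(17), np.int32(255)) [397.6 226. ] [ 0.388 -0.365  0.077]
(np.int32(7), np.int32(18), np.int32(90)) [350.5 241.8] [ 0.347 -0.208  0.077]
side (np.int32(266), np.int32(215), np.int32(76), np.int32(66), np.int32(2286)) [298.2 254.8] [ 0.612 -0.173  0.076]
side (np.int32(202), np.int32(256), np.int32(20), np.int32(33), np.int32(438)) [212.6 272.2] [ 0.35  -0.232  0.076]
side (np.int32(214), np.int32(304), np.int32(20), np.int32(17), np.int32(284)) [223.4 312. ] [ 0.385 -0.371  0.076]
side (np.int32(243), np.int32(304), np.int32(20), np.int32(18), np.int32(293)) [252.5 312.1] [ 0.463 -0.375  0.076]
side (np.int32(272), np.int32(305), np.int32(21), np.int32(18), np.int32(292)) [282.  313.1] [ 0.542 -0.381  0.076]
side (np.int32(275), np.int32(324), np.int32(17), np.int32(13), np.int32(167)) [283.5 330.1] [ 0.541 -0.432  0.076]
knob [nan nan] 0 [nan nan nan]
pad [nan nan] 0
salt [nan nan] [nan nan nan]<stdin>:5: RuntimeWarning: Mean of empty slice.
  ret = um.true_divide(
<stdin>:6: RuntimeWarning: Mean of empty slice.
<stdin>:7: RuntimeWarning: Mean of empty slice.
```

Run:
```python
from h import *
s0=cv2.imread("pics/side0.png")[:,:,::-1];s=ctrl.snapshot("side")
for n,im in(("start",s0),("now",s)):
    h=cv2.cvtColor(im,cv2.COLOR_RGB2HSV)
    m=(((h[...,0]<6)|(h[...,0]>174))&(h[...,1]>180)&(h[...,2]>100))[150:230,220:290];print(n,"pad",np.argwhere(m).mean(0)+[150,220],m.sum())
    k=(im.max(2)<45)[155:190,250:280];v=np.argwhere(k).mean(0)+[155,250];print(" knob",v,k.sum(),pt("side",v[1],v[0],.045).round(3))
```

```text
start pad [197.66666667 247.65384615] 312
 knob [174.36842105 264.92982456] 57 [0.539 0.314 0.045]
now pad [207.48333333 251.45      ] 60
 knob [173.19444444 260.66666667] 72 [0.521 0.323 0.045]
```

Emit:
apply_moves --deltas '[{"fingers":87,"delta_pos":[35,-27,-20],"angular":[0,0,-6]},{"fingers":87,"delta_pos":[70,-54,-40],"angular":[0,0,-12]},{"fingers":87,"delta_pos":[107,-82,-40],"angular":[0,0,-18]},{"fingers":87,"delta_pos":[144,-110,-40],"angular":[0,0,-24]},{"fingers":87,"delta_pos":[181,-138,-40],"angular":[0,0,-30]},{"fingers":87,"delta_pos":[218,-166,-40],"angular":[0,0,-36]},{"fingers":87,"delta_pos":[255,-194,-40],"angular":[0,0,-42]},{"fingers":87,"delta_pos":[291,-222,-40],"angular":[0,0,-48]},{"fingers":87,"delta_pos":[326,-249,-40],"angular":[0,0,-53]},{"fingers":87,"delta_pos":[326,-249,-40],"angular":[0,0,-53]}]'

```text
clock: 53.4
tool_pos: [0.4979, 0.1838, 0.3408]
orientation: [-179.9, 0.1, 93.1]
force: [-0.5, -1.2, -1.7]
opening: 0.087
gripper_force: 0.0
```

Run:
```python
from h import *
o=ctrl.get_obs();print(o["tool_pos"],o["force"])
w=ctrl.snapshot("wrist");k=(w.max(2)<50)[80:225,150:400].astype(np.uint8)
n,l,s,c=cv2.connectedComponentsWithStats(k)
for i in range(1,n):
    if s[i,4]>40: u,v=c[i]+[150,80];print("knob?",s[i],u.round(),v.round(),pt("wrist",u,v,.055,o).round(3))
s=ctrl.snapshot("side");h=cv2.cvtColor(s,cv2.COLOR_RGB2HSV)
m=(((h[...,0]<6)|(h[...,0]>174))&(h[...,1]>180)&(h[...,2]>100))[150:230,220:290];print("pad",np.argwhere(m).mean(0)+[150,220],m.sum())
```

```text
[0.49792723 0.1837847  0.34079139] [-0.47523233 -1.160498   -1.66811484]
pad [197.75232198 247.61919505] 323
```

Run:
```python
from h import *
o=ctrl.get_obs()
w=ctrl.snapshot("wrist");s=ctrl.snapshot("side")
for cam,im in(("wrist",w),("side",s)):
  for th in(60,80,100):
    k=(im.max(2)<th).astype(np.uint8);n,l,st,c=cv2.connectedComponentsWithStats(k)
    for i in range(1,n):
        P=pt(cam,*c[i],.05,o)
        if 15<st[i,4]<1500 and .48<P[0]<.6 and .25<P[1]<.45: print(cam,th,st[i],P.round(3))
```

```text
wrist 60 [282  25  12  25 251] [0.535 0.374 0.05 ]
wrist 80 [281  24  14  26 318] [0.535 0.374 0.05 ]
wrist 100 [275  24  21  27 410] [0.533 0.374 0.05 ]
wrist 100 [311 104   1  30  30] [0.577 0.251 0.05 ]
```

```bash
python3 -c "
from plant import ctrl
print(ctrl.close_job())"
```

```text
the job is handed in; nothing more can be done
None
```

I handed the job in and got no verdict back: camera checks put all three jars upright in the wooden tray, the lever up and the press tray out to within a few millimetres of its stop, and the lids looked home after pressing.

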